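# Load the brake caliper wash rack, iron only

### The arm

A 6-joint arm with a two-finger parallel gripper is mounted at the origin on a cart in front of the work surface, level with it; the furniture and walls round the work are solid. World frame = base frame: x ahead of the robot, y to its left, z up, the work surface at z = 0. Lengths are in m, angles in degrees, forces in N, time in s.
With the tool pointing down it reaches from about 0.3 to 0.95 m from the base axis. Payload 3.1 kg.
Tool frame: the origin (TCP) lies at the very end of the fingers, on their centre line; the grasp point (between the pads) lies 19 mm behind it; x points along the fingers, z is the direction in which the jaws open and shut, and the axes are right-handed (so a half turn about x gives the same grasp; the last joint's range is limited). The gripper opens to 85 mm and grips with 20 to 120 N. Pads are 22 mm wide; open, the fingers measure 114 mm over their backs; the gripper's body (76 mm by 85 mm) begins 54 mm behind the grasp point. The pads swing forward as they close: fully open they stand 13 mm farther back than shut.
Start: joints at [-81.228, 17.653, 93.61, -0, 68.738, -3.994], TCP at [0.138, -0.61, 0.231] pointing down, gripper open.
Joint ranges: [-175.34, 175.34], [-45.06, 112.39], [2.9, 150.54], [-68.45, 248.45], [3.09, 151.38], [-168.51, 168.51]. Speed limits (degrees/s): [159.86, 159.86, 180, 180, 180, 180].

### API

Orientations are given as [roll, pitch, yaw] about the fixed x, y, z axes, in that order (R = Rz(yaw) Ry(pitch) Rx(roll)).
In Python, from cell import sensors, vision, job gives the robot as it stands.
- The arm moves only by the shell command python3 -m pendant 'ROWS' [FORCE]. ROWS is JSON, a list that holds one entry, the list of rows, each a list of 5 numbers: the shift along the tool's x, y, z in mm, then the turn about the tool's x in rad, then the finger opening in mm, from 0 to 85.4. A call has 1 to 5 rows; each row shifts and turns the commanded pose from where the row before left it, along the tool's axes as they then stand; what a row does not reach is not made up. A row lasts 1/8 s, in which the tool goes at most 62.5 mm and 10.7 degrees, less where a joint would pass 70% of its speed; a pose out of reach is approached as far as the arm can. A call with a gripper value outside its range is refused whole. The fingers move at their own pace and stop on an object; FORCE is the grip in N (left out, the last holds). Time passes only in rows, so rows that do not move let the fingers close. It gives the time, the measured TCP pose, the force and the opening at its end, in the units of the state.
- sensors.get_state(): the state, without advancing time (a new reading comes with each control period).
- vision.capture(name): name is "scene" or "top" or "wrist"; returns the picture (400x640x3 uint8, blue, green, red); there is no depth.
- vision.camera_info(name): a dict with "fx", "fy", "cx", "cy" (pixels), "cam_to_world" (4x4, takes a point from camera to world coordinates). Camera axes: x right, y down, z forward; pixel columns grow to the right and rows downward; lengths in m; the calibration is good to about 2 mm. A picture is of the moment at which its call begins: read the wrist's pose just before it. camera_info takes no time and is no camera call; for the wrist camera it gives the pose at the moment of the call.
- job.finish_job(): hands the job in, once; it reports no verdict.
The state is a dict: "t": time; "joint_pos": joint angles; "joint_vel": joint speeds; "joint_efforts": joint torques, N m; "ee_pos": TCP position; "tool_rot": TCP orientation; "force": force on the tool from outside, world axes, zero at the start; "torque": the same for the moment, N m; "gripper_width": opening from 0.0 (shut) to 1.0 (fully open).
Only numpy, scipy, OpenCV 4.12 (cv2) and the standard library are available. Lean on these libraries where they do the work, as an engineer would, in place of code of your own. Each camera call takes 0.05 s, during which the arm holds its last target.

### The job

The grey brake calipers on the bench go to the hot caustic wash, which eats aluminium: they all look alike, so lift each one to feel its weight. Swing the wash rack's keeper open by its red grip, hang every heavy cast-iron caliper level astride the rack's bar, and stand every light aluminium one on its feet on the floor of the blue tray. Then swing the keeper fully shut over the hung calipers, and leave the other things on the bench where they are.

Things in the scene. Friction and masses are not known exactly. Their poses are not given: they have to be found in the camera images.
- caliper_1: Bare grey brake caliper, one of up to five alike (absent ones are None). A saddle: two half bodies, each 26 (local x) x 70 (y) x 44 mm high, either side of a 40 mm wide slot that runs along y and is open below and at both ends; a bridge over the middle joins them. 102 mm wide in x, 80 mm high. Origin: centre of the underside, z up.
- caliper_2: Same caliper as caliper_1 in shape, paint and frame, iron or aluminium (None if absent). The bridge: 28 mm thick in y with flat faces, from 44 to 80 mm height, level on top over 44 mm in x, then sloping down both sides. Grip it across those 28 mm (closing along local y) about 68 mm above the feet, so the fingertips stay clear of the halves and of the bar.
- caliper_3: Same caliper as caliper_1 in shape, paint and frame, iron or aluminium (None if absent). Cast-iron ones weigh 0.75 to 0.95 kg, aluminium ones 0.28 to 0.36 kg; only the weight tells them apart, nothing in their look or place does.
- caliper_4: Same caliper as caliper_1 in shape, paint and frame, iron or aluminium (None if absent). At the start all stand on the bench on their halves, local y within 0.3 rad of world y. End for end makes no difference.
- caliper_5: Same caliper as caliper_1 in shape, paint and frame, iron or aluminium (None if absent). Hung astride the bar, the bridge's underside (44 mm above the origin) rests on the bar's top and the origin is 44 mm below it; 9 mm play each side.
- rack: Steel wash rack, fixed: drip tray 150 x 335 mm (rim 22 mm high), two end posts and a square bar between them. Origin: centre of the underside; local y runs along the bar and points away from the robot (world +x within 0.2 rad). Posts at local y = -144 and +144 mm, 8 mm thick, 34 mm wide, 149 mm high.
- bar_mid (a point): Middle of the bar's top face, 130 mm above the bench, with the rack's axes (y along the bar). The bar is 22 mm square and 280 mm long between the posts: room for three calipers in a row, 88 mm apart.
- keeper (a joint): Keeper angle: a 10 mm rod over the bar on two swing arms at the posts. 0 = shut (rod straight above the bar, 14 mm over hung calipers); opens towards the rack's local -x (the robot's left) to a stop at 1.15 rad. Pivot axis parallel to the bar, 30 mm below bar_mid, rod radius 85 mm. Stiff hinge (0.3 N m), stays where left; starts at 0 to 0.25.
- keeper_grip (a point): Middle of the keeper's red ribbed grip, 70 mm long, 18 mm thick, in line with the rod, beyond the post nearer the robot, free below. In the rack's frame, mm: x = -85 sin(angle), y = -197, z = 100 + 85 cos(angle).
- tray: Open blue plastic tray, fixed, 220 (local x) x 145 (y) x 40 mm high, walls 4 mm; origin: centre of the underside; axes within 0.1 rad of the world's. Takes two calipers side by side: centres 52 mm either side of the middle along the tray's x, their local y along the tray's x.
- tray_floor (a point): Centre of the tray's inner floor (4 mm above the bench), with the tray's axes.
- tape_roll: Bystander: black tape roll, 70 mm across, 19 mm high; to be left alone.
- oil_stone: Bystander: dark oil stone, 25 x 51 x 13 mm; to be left alone.
There are look-alikes about, which are no part of the job. What is shaped like the caliper_5 but brown is not meant.

How it is judged (in metres and radians):
On the way, in this order (a step that is already met when the one before it is completed fails the run):
1. the keeper is swung open (value of joint keeper above 0.9 rad), for 0.2 s.
2. all iron calipers hang astride the bar (x of caliper_1 in the frame of bar_mid between -0.02 and 0.02 m and y of caliper_1 in the frame of bar_mid between -0.125 and 0.125 m and z of caliper_1 in the frame of bar_mid between -0.052 and -0.036 m and angle between each of caliper_1, caliper_3, caliper_4's own z axis and vertical below 0.15 rad and angle between the y axis of each of caliper_1, caliper_3, caliper_4 and the y axis of rack, either way round below 0.35 rad and linear speed of each of caliper_1, caliper_3, caliper_4 below 0.03 m/s and x of caliper_3 in the frame of bar_mid between -0.02 and 0.02 m and y of caliper_3 in the frame of bar_mid between -0.125 and 0.125 m and z of caliper_3 in the frame of bar_mid between -0.052 and -0.036 m and x of caliper_4 in the frame of bar_mid between -0.02 and 0.02 m and y of caliper_4 in the frame of bar_mid between -0.125 and 0.125 m and z of caliper_4 in the frame of bar_mid between -0.052 and -0.036 m), for 0.3 s.
At the end, for the whole second after the job is handed in: calipers 1, 3, 4 (iron, if present) sit on the bar between the posts (within 20 mm of its line, bridge within 8 mm of its top, tilt < 0.15 rad, slot along it within 0.35 rad); 2 and 5 (aluminium) stand on the tray floor (tilt < 0.15 rad); all at rest; keeper under 0.12 rad (all of step 2 and x of caliper_2 in the frame of tray_floor between -0.09 and 0.09 m and y of caliper_2 in the frame of tray_floor between -0.05 and 0.05 m and z of caliper_2 in the frame of tray_floor between -0.01 and 0.01 m and angle between each of caliper_2, caliper_5's own z axis and vertical below 0.15 rad and linear speed of each of caliper_2, caliper_5 below 0.03 m/s and x of caliper_5 in the frame of tray_floor between -0.09 and 0.09 m and y of caliper_5 in the frame of tray_floor between -0.05 and 0.05 m and z of caliper_5 in the frame of tray_floor between -0.01 and 0.01 m and value of joint keeper below 0.12 rad); the robot touches nothing.
It fails at once if a bystander on the bench is shoved more than 4 cm (distance of any of tape_roll, oil_stone from where it was at the start of the episode above 0.04 m).
Of caliper_1, caliper_2, caliper_3, caliper_4, caliper_5 only 4 to 5 are there at a start; the rules pass over those that are not, and their reading is None.
At some moment in a run one of caliper_1, caliper_2, caliper_3, caliper_4, caliper_5 may be knocked a few centimetres aside while the robot is not near it.
It also fails if it takes over 200 s, if anything falls off the work surface, if the arm or the gripper's body presses on something with over 40 N, if the wrist force passes 120 N, or if a joint passes its speed limit or range.

## Working session

There is one attempt and no reset: what is moved stays moved. The work goes in short steps, Python scripts to look and compute and a shell command to move; the robot and the scene stay as the last step left them, time stands still between calls to the robot, and variables do not carry over. Pictures are saved under pics/ and viewed, and the job is handed in when it is done.

```bash
mkdir -p pics; ls
python3 - <<'E'
from cell import sensors, vision
import cv2
s=sensors.get_state();print(s)
for n in("scene","top","wrist"):
    cv2.imwrite(f"pics/{n}0.png",vision.capture(n)); c=vision.camera_info(n);print(n,c)
E
```

```text
pics
{'t': 0.0, 'joint_pos': array([-8.12288765e+01,  1.77063419e+01,  9.36913397e+01,  6.53808421e-04,
        6.87387657e+01, -3.99346597e+00]), 'joint_vel': array([-0.06271007,  0.05990582,  0.02403999,  0.01932598, -0.04978555,
        0.02366264]), 'joint_efforts': array([-6.14181827e-04, -4.15258133e+01, -2.76663941e+01, -3.17428185e-04,
        1.00051242e-02,  5.58104176e-06]), 'ee_pos': array([ 0.13793866, -0.60871864,  0.23001201]), 'tool_rot': array([175.75091787,  89.86355134,  98.51526949]), 'force': array([ 0.2236547 , -0.19501238,  0.39239725]), 'torque': array([-0.03740398,  0.01702196, -0.00181938]), 'gripper_width': 0.9976219371711449}
scene {'fx': 506.0873692808444, 'fy': 506.0873692808444, 'cx': 323.99510134438935, 'cy': 191.0540468398082, 'cam_to_world': array([[ 0.7621722 , -0.35664074,  0.54027856, -0.42609978],
       [-0.64709635, -0.39524774,  0.65195516, -1.30717683],
       [-0.01896989, -0.84651438, -0.53202776,  1.05301194],
       [ 0.        ,  0.        ,  0.        ,  1.        ]])}
top {'fx': 404.234554703728, 'fy': 404.234554703728, 'cx': 321.6141886766965, 'cy': 199.26666293503285, 'cam_to_world': array([[ 0.00573806, -0.99282426,  0.11944485,  0.381986  ],
       [-0.99993699, -0.00454429,  0.01026436, -0.18776446],
       [-0.00964791, -0.11949622, -0.99278778,  1.26048403],
       [ 0.        ,  0.        ,  0.        ,  1.        ]])}
wrist {'fx': 322.3720800938369, 'fy': 322.3720800938369, 'cx': 319.2240890357758, 'cy': 199.15686447847054, 'cam_to_world': array([[ 0.22127589, -0.92471663, -0.30973558,  0.21666495],
       [-0.97520999, -0.21032774, -0.06875833, -0.59022438],
       [-0.00156402,  0.31727179, -0.94833336,  0.37292951],
       [ 0.        ,  0.        ,  0.        ,  1.        ]])}
```

View pics/scene0.png

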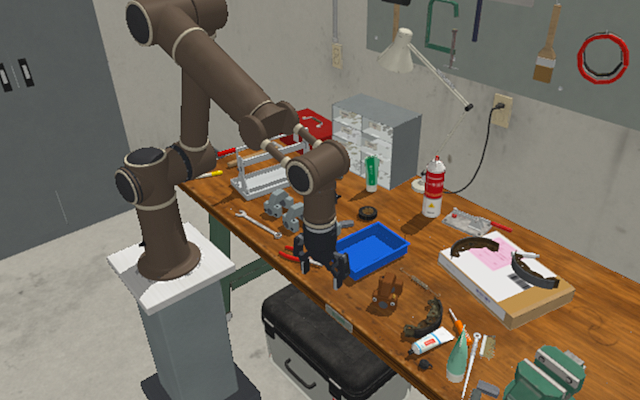

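View pics/top0.png

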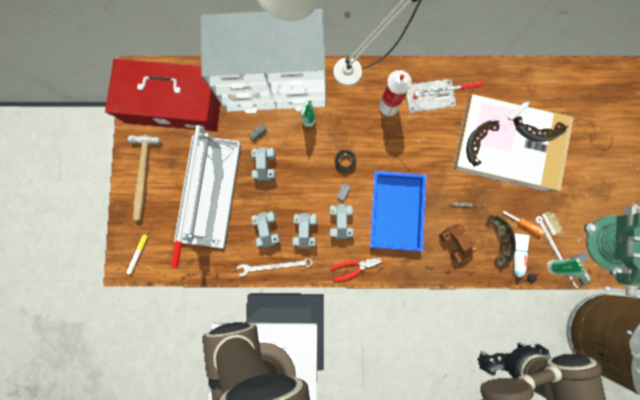

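View pics/wrist0.png

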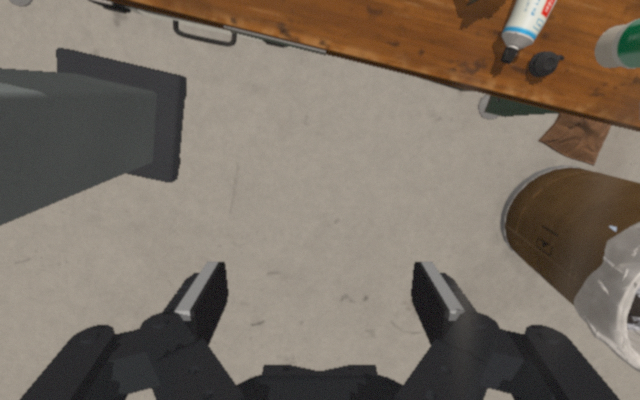

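```bash
cat > h.py <<'E'
import numpy as np, cv2
from cell import sensors, vision, job
from scipy.spatial.transform import Rotation as Ro
def pix2w(name,u,v,z,c=None):
    c=c or vision.camera_info(name); T=c['cam_to_world']
    d=T[:3,:3]@np.array([(u-c['cx'])/c['fx'],(v-c['cy'])/c['fy'],1]); o=T[:3,3]
    return o+d*(z-o[2])/d[2]
def w2pix(name,p,c=None):
    c=c or vision.camera_info(name); T=c['cam_to_world']
    q=T[:3,:3].T@(np.array(p)-T[:3,3]); return np.array([q[0]/q[2]*c['fx']+c['cx'],q[1]/q[2]*c['fy']+c['cy']])
def pose():
    s=sensors.get_state(); R=Ro.from_euler('xyz',s['tool_rot'],degrees=True).as_matrix(); return s,np.array(s['ee_pos']),R
def crop(name,x0,y0,x1,y1,k,out,grid=None):
    im=vision.capture(name)[y0:y1,x0:x1]; im=cv2.resize(im,None,fx=k,fy=k,interpolation=cv2.INTER_CUBIC)
    if grid:
        for u in range((x0//grid+1)*grid,x1,grid):
            cv2.putText(im,str(u),((u-x0)*k,10),0,.35,(0,255,255),1); cv2.line(im,((u-x0)*k,12),((u-x0)*k,20),(0,255,255),1)
        for v in range((y0//grid+1)*grid,y1,grid):
            cv2.putText(im,str(v),(0,(v-y0)*k+4),0,.35,(0,255,255),1); cv2.line(im,(24,(v-y0)*k),(32,(v-y0)*k),(0,255,255),1)
    cv2.imwrite('pics/'+out,im)
def go(x,y,z,jawdeg=None):
    """needed shift in tool axes (mm) + turn (rad): turn first is NOT assumed. jawdeg: world heading of tool z mod 180"""
    s,p,R=pose(); d=R.T@(np.array([x,y,z])-p)*1000
    a=np.degrees(np.arctan2(R[1,2],R[0,2]))
    print('pos',p.round(4),'jaw',a.round(2),'tool dx',R[:,0].round(3),'need mm',d.round(1),'F',np.round(s['force'],2),'w',round(s['gripper_width']*85.4,1),'t',round(s['t'],2),'j6',s['joint_pos'][5].round(1))
    if jawdeg is not None:
        e=(jawdeg-a+90)%180-90
        print('turn about tool x (rad):',round(-np.radians(e),4),'or',round(-np.radians(e-np.sign(e)*180),3), '(tool x down => world yaw negative)')
E
python3 - <<'E'
from h import *
crop('top',110,110,250,280,4,'t1.png',10)
crop('top',230,110,430,260,4,'t2.png',10)
go(.3,0,.3,90)
E
```

```text
pos [ 0.138  -0.6092  0.2307] jaw -77.24 tool dx [-0.     0.001 -1.   ] need mm [ -68.7  292.6 -558.4] F [-0.38 -0.78  0.35] w 85.2 t 0.25 j6 -4.0
turn about tool x (rad): 0.2228 or -2.919 (tool x down => world yaw negative)
```

View pics/t1.png

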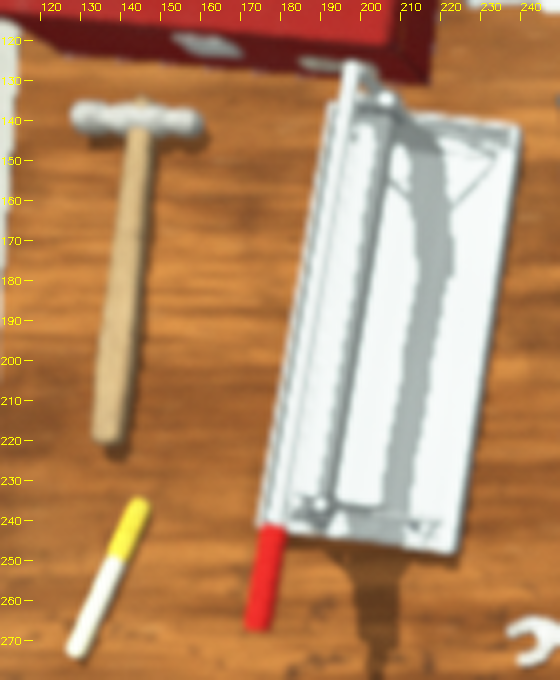

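View pics/t2.png

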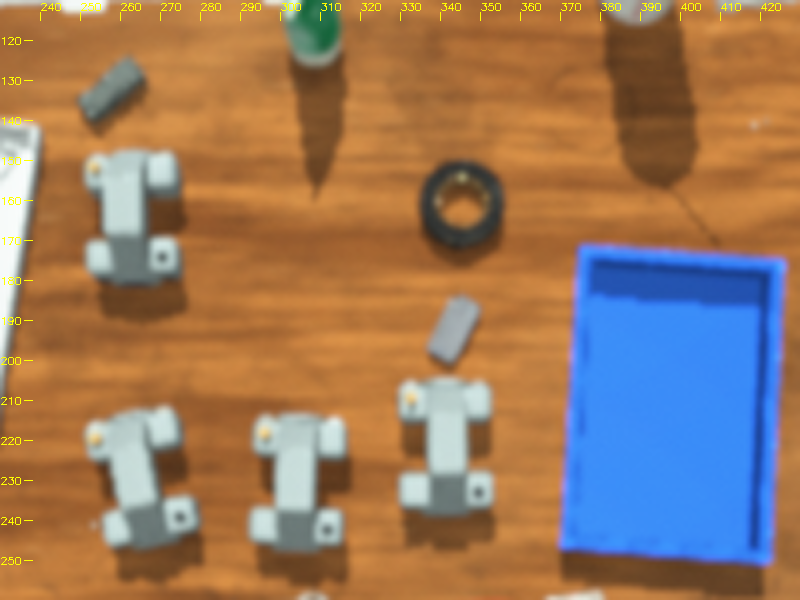

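Run:
```python
from h import *
P={k:pix2w('top',*v,.022) for k,v in dict(tr=(239.3,141.5),br=(223,248.3),tl=(192.5,135.5)).items()}
for k in P: print(k,P[k].round(4))
print('c',(P['tl']+P['br'])/2, np.linalg.norm(P['tr']-P['br']),np.linalg.norm(P['tr']-P['tl']))
d=P['tr']-P['br'];print('ang',np.degrees(np.arctan2(d[1],d[0])))
c=(P['tl']+P['br'])/2; c[2]=0; th=np.arctan2(d[1],d[0]); ey=np.array([np.cos(th),np.sin(th),0]); ex=np.array([np.sin(th),-np.cos(th),0])
for a in (0,.1,.2,.25):
  for yy in(-.162,-.232): print(a,yy,w2pix('top',c+ex*-.085*np.sin(a)+ey*yy+np.array([0,0,.1+.085*np.cos(a)])).round(1))
for n,yy,z in(('post1',-.144,.149),('post2',.144,.149),('bar1',-.14,.13),('bar2',.14,.13)):
  for xx in (-.011,.011): print(n,xx,w2pix('top',c+ex*xx+ey*yy+[0,0,z]).round(1))
# tray
q=[pix2w('top',*p,.04) for p in((375,171.5),(424,174.5),(421,251),(370,247.5))]
for a in q: print(a.round(4))
c2=sum(q)/4;d=(q[0]-q[3]+q[1]-q[2]);print('tray',c2,np.degrees(np.arctan2(d[1],d[0])),np.linalg.norm(d)/2)
for n,(u,v) in dict(A=(261.5,166),B=(264.,229),C=(304,231),D=(341,221)).items(): print(n,pix2w('top',u,v,.07).round(3))
```

```text
tr [0.7129 0.0851 0.022 ]
br [0.379  0.1248 0.022 ]
tl [0.7318 0.2337 0.022 ]
c [0.55542746 0.17925344 0.022     ] 0.33617988234004836 0.14977995110960385
ang -6.789745821224267
0 -0.162 [180.1 242.3]
0 -0.232 [175.7 268.8]
0.1 -0.162 [177.  241.9]
0.1 -0.232 [172.6 268.4]
0.2 -0.162 [174.1 241.5]
0.2 -0.232 [169.7 268. ]
0.25 -0.162 [172.7 241.3]
0.25 -0.232 [168.3 267.8]
post1 -0.011 [181.9 235.5]
post1 0.011 [189.8 236.5]
post2 -0.011 [198.6 134.2]
post2 0.011 [206.3 135.1]
bar1 -0.011 [184.6 234.2]
bar1 0.011 [192.3 235.2]
bar2 -0.011 [200.5 137.4]
bar2 0.011 [208.  138.3]
[ 0.6152 -0.3382  0.04  ]
[ 0.6065 -0.4876  0.04  ]
[ 0.3745 -0.473   0.04  ]
[ 0.384  -0.3209  0.04  ]
tray [ 0.49505376 -0.40492312  0.04      ] -3.937803275595758 0.23215895928069416
A [0.625 0.005 0.07 ]
B [ 0.436 -0.006  0.07 ]
C [ 0.431 -0.124  0.07 ]
D [ 0.461 -0.233  0.07 ]
```

```bash
python3 -m pendant '[[[-50,50,-10,0.12,85],[-40,60,-10,0.1,85],[0,60,-20,0,85],[0,60,-20,0,85],[0,50,-40,0,85]]]'; python3 -c "
from h import *
go(.40,-.2,.36,-90)"
```

```text
t: 0.88
ee_pos: [0.3984, -0.4982, 0.3092]
tool_rot: [41.7, 89.9, -48.1]
force: [0.0, 0.6, -1.1]
gripper_width: 0.997
pos [ 0.3984 -0.4982  0.3092] jaw -89.86 tool dx [ 0.001 -0.001 -1.   ] need mm [ -51.     2.4 -298.1] F [ 0.01  0.58 -1.05] w 85.1 t 0.88 j6 34.6
turn about tool x (rad): 0.0025 or -3.139 (tool x down => world yaw negative)
```

```bash
python3 -m pendant '[[[-50,0,-60,0,85],[0,0,-60,0,85],[0,0,-60,0,85],[0,0,-60,0,85],[0,0,-60,0,85]]]'; python3 -c "
from h import *
cv2.imwrite('pics/w1.png',vision.capture('wrist'))
go(.361,.209,.26,83.2)"
```

```text
t: 1.5
ee_pos: [0.3952, -0.2086, 0.3494]
tool_rot: [97.3, 90.0, 7.4]
force: [0.2, 0.3, -0.2]
gripper_width: 0.995
pos [ 0.3945 -0.2018  0.3492] jaw -89.64 tool dx [-0.     0.008 -1.   ] need mm [  92.5  -30.9 -410.3] F [-1.3   6.21  0.43] w 85.2 t 1.55 j6 56.6
turn about tool x (rad): 0.125 or -3.017 (tool x down => world yaw negative)
```

View pics/w1.png

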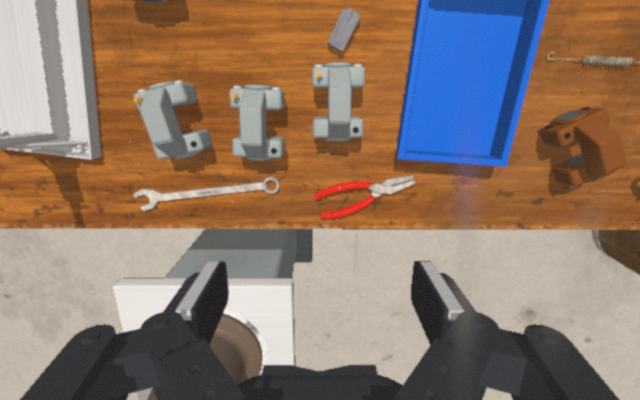

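```bash
python3 -m pendant '[[[0,0,-60,0.125,85],[0,0,-60,0,60],[0,0,-60,0,40],[0,0,-60,0,40],[0,0,-60,0,40]]]'; python3 -c "
from h import *
go(.361,.209,.26,83.2)"
```

```text
t: 2.17
ee_pos: [0.4247, 0.0895, 0.3497]
tool_rot: [90.0, 89.9, -7.0]
force: [0.5, -0.3, 0.3]
gripper_width: 0.47
pos [0.4247 0.0895 0.3497] jaw -97.0 tool dx [ 0.001 -0.    -1.   ] need mm [  89.6  -77.9 -110.9] F [ 0.53 -0.35  0.28] w 40.1 t 2.17 j6 103.2
turn about tool x (rad): -0.0035 or 3.138 (tool x down => world yaw negative)
```

```bash
python3 -m pendant '[[[0,-40,-55,0,40],[0,-38,-56,0,40],[30,0,0,0,40],[0,0,0,0,40]]]'; python3 -c "
from h import *
cv2.imwrite('pics/w2.png',vision.capture('wrist'))
crop('scene',200,110,360,230,5,'s2.png',10)
go(.361,.209,.165,83.2)"
```

```text
t: 2.68
ee_pos: [0.3638, 0.198, 0.3173]
tool_rot: [-57.5, 89.7, -154.3]
force: [0.6, 0.1, -0.4]
gripper_width: 0.468
pos [0.3661 0.1976 0.3197] jaw -97.03 tool dx [-0. -0. -1.] need mm [154.7  -6.4 -10.7] F [-0.18 -0.25  0.48] w 39.9 t 2.77 j6 119.4
turn about tool x (rad): -0.004 or 3.138 (tool x down => world yaw negative)
```

View pics/w2.png

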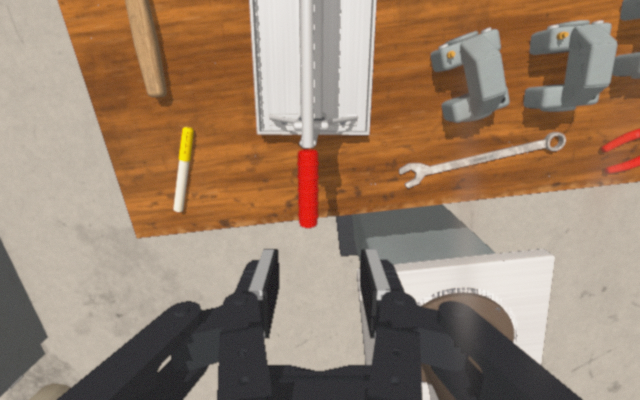

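View pics/s2.png

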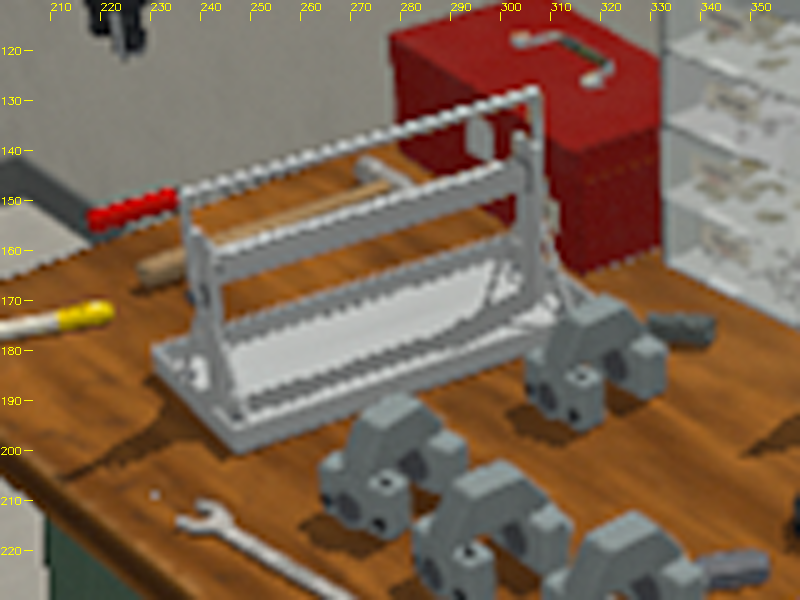

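```bash
python3 -c "
from h import *
print(pix2w('wrist',308.5,150,.19),pix2w('wrist',308.5,227,.19))
p=pix2w('wrist',308.5,188,.187);print(p)
go(p[0],p[1],.165,83.2)"
```

```text
[0.40034862 0.20322405 0.19      ] [0.33010833 0.21262451 0.19      ]
[0.36620125 0.20788782 0.187     ]
pos [0.3661 0.1976 0.3197] jaw -97.03 tool dx [-0. -0. -1.] need mm [154.7  -1.1 -10.2] F [-0.18 -0.25  0.48] w 39.9 t 2.77 j6 119.4
turn about tool x (rad): -0.004 or 3.138 (tool x down => world yaw negative)
```

```bash
python3 -m pendant '[[[50,0,-10,0,40],[50,0,0,0,40],[53,0,0,0,40],[0,0,0,0,30],[0,0,0,0,30]]]'; python3 -c "
from h import *
crop('wrist',160,150,480,400,2,'w3.png')
go(.366,.208,.165,83.2)"
```

```text
t: 3.4
ee_pos: [0.3693, 0.2081, 0.1687]
tool_rot: [120.6, 89.8, 23.6]
force: [-0.6, 0.7, 0.8]
gripper_width: 0.349
pos [0.3698 0.2085 0.1693] jaw -97.08 tool dx [ 0.005  0.002 -1.   ] need mm [ 4.3 -3.7  1. ] F [ 0.62  1.05 -0.63] w 30.0 t 3.45 j6 120.6
turn about tool x (rad): -0.0048 or 3.137 (tool x down => world yaw negative)
```

View pics/w3.png

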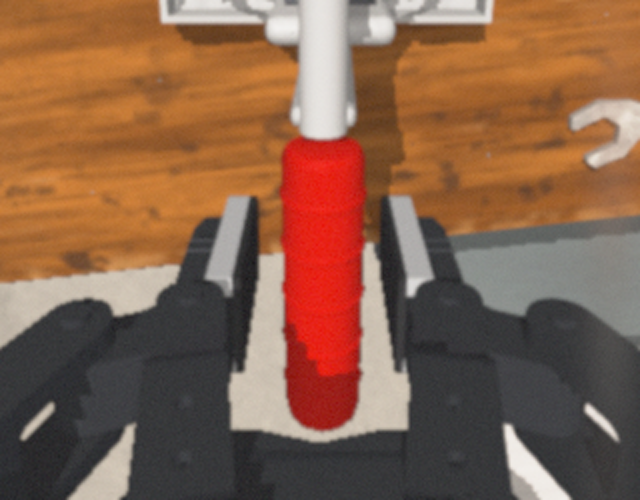

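```bash
python3 -m pendant '[[[4,0,-24,0,30],[9,0,-21,0,30],[14,0,-16,0,30],[10,0,-8,0,30],[11,0,-7,0,30]]]';python3 -m pendant '[[[0,0,-2,0,30],[0,0,-2,0,30],[0,0,-1,0,30]]]'; python3 -c "
from h import *
crop('scene',200,110,360,230,5,'s4.png',10)
go(.366,.208,.165,83.2)"
```

```text
t: 4.08
ee_pos: [0.3776, 0.284, 0.1196]
tool_rot: [118.0, 89.8, 21.0]
force: [0.4, -2.0, 1.0]
gripper_width: 0.352
t: 4.45
ee_pos: [0.3763, 0.2851, 0.1173]
tool_rot: [-6.4, 89.6, -103.3]
force: [3.2, -10.6, -3.7]
gripper_width: 0.354
pos [0.3763 0.2851 0.1173] jaw -96.89 tool dx [-0.002 -0.007 -1.   ] need mm [-47.2  -1.   78.1] F [ 3.01 -8.61 -3.87] w 30.2 t 4.5 j6 129.2
turn about tool x (rad): -0.0016 or 3.14 (tool x down => world yaw negative)
```

View pics/s4.png

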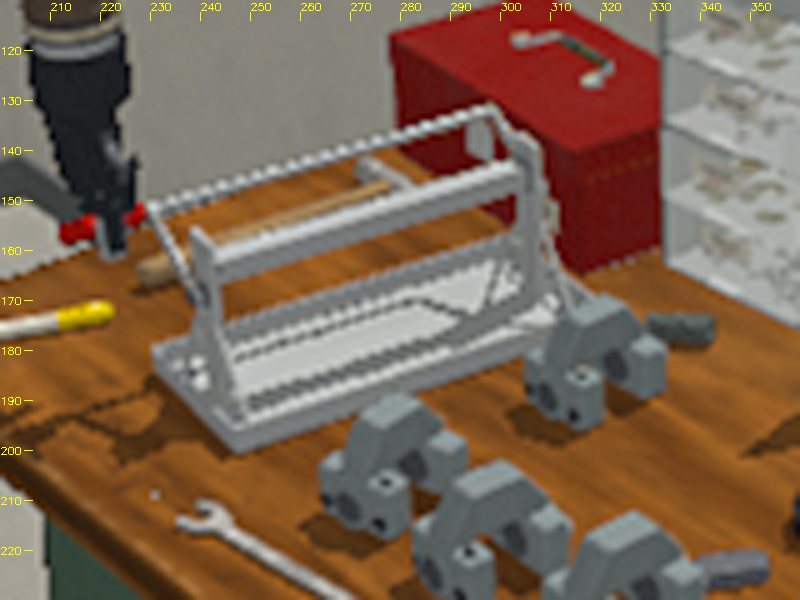

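```bash
python3 -m pendant '[[[0,0,6,0,40],[-60,0,0,0,45],[-60,0,0,0,50],[-60,0,40,-0.12,50],[-20,0,60,0,60]]]';python3 -m pendant '[[[0,0,60,0,60],[0,0,60,0,60],[0,0,40,0,60],[0,0,0,0,60]]]'; python3 -c "
from h import *
cv2.imwrite('pics/w5.png',vision.capture('wrist'))
crop('top',110,110,250,280,4,'t5.png',10)
go(.40,.0,.30,90)"
```

```text
t: 5.12
ee_pos: [0.3738, 0.1899, 0.3152]
tool_rot: [119.2, 89.4, 29.3]
force: [1.0, -0.1, -0.4]
gripper_width: 0.705
t: 5.62
ee_pos: [0.3716, 0.0268, 0.3109]
tool_rot: [105.2, 89.9, 14.8]
force: [0.4, -0.5, -0.9]
gripper_width: 0.701
pos [0.3716 0.0289 0.3106] jaw -90.22 tool dx [ 0.001  0.002 -1.   ] need mm [10.6 28.5 28.9] F [ 0.38  0.47 -0.13] w 59.9 t 5.72 j6 87.9
turn about tool x (rad): -0.0038 or 3.138 (tool x down => world yaw negative)
```

View pics/w5.png

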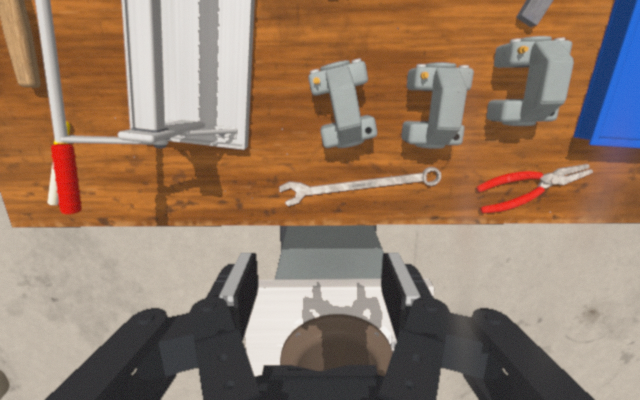

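View pics/t5.png

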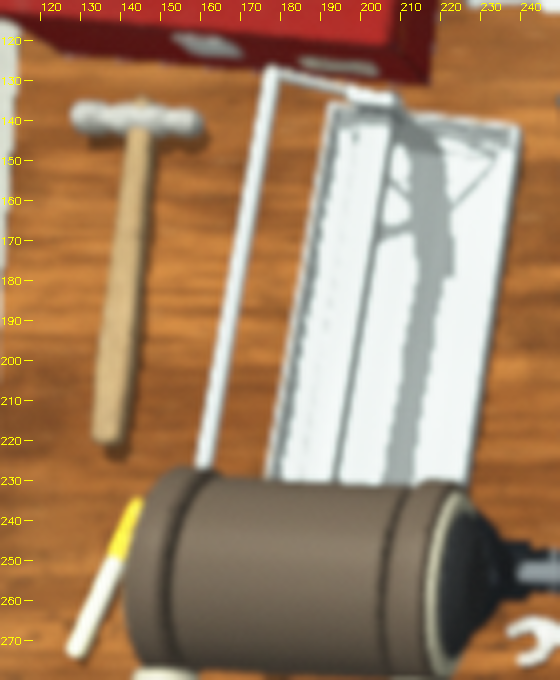

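```bash
cat > fit.py <<'E'
from h import *
from scipy.optimize import minimize
def parts():
    P=[]
    for s in(-1,1):
        P.append(np.array([[s*x,y,z] for x in(.025,.051) for y in(-.035,.035) for z in(0,.044)]))
    P.append(np.array([[x,y,z] for y in(-.014,.014) for x,z in((-.022,.08),(.022,.08),(-.046,.056),(.046,.056),(-.046,.044),(.046,.044))]))
    return P
K=4
def render(c,p,shape,off,z0=0,yawflip=0):
    m=np.zeros(shape,np.uint8); co,si=np.cos(p[2]),np.sin(p[2]); T=c['cam_to_world']
    for v in parts():
        w=np.c_[p[0]+co*v[:,0]-si*v[:,1],p[1]+si*v[:,0]+co*v[:,1],v[:,2]+z0]
        q=(w-T[:3,3])@T[:3,:3]; px=np.c_[q[:,0]/q[:,2]*c['fx']+c['cx'],q[:,1]/q[:,2]*c['fy']+c['cy']]
        px=((px-off+.5)*K-.5)
        h=cv2.convexHull(px.astype(np.float32)); cv2.fillConvexPoly(m,np.round(h*16).astype(np.int32),1,shift=4)
    return m
def fit(name,im,c,x,y,yaw=0,z0=0,out=None,r=None):
    u,v=w2pix(name,[x,y,.04+z0],c); r=r or (60 if name=='wrist' else 30)
    x0,y0=int(max(u-r,0)),int(max(v-r,0)); cr=im[y0:int(v+r),x0:int(u+r)]
    big=cv2.resize(cr,None,fx=K,fy=K,interpolation=cv2.INTER_CUBIC)
    hsv=cv2.cvtColor(big,cv2.COLOR_BGR2HSV); M=((hsv[...,1]<75)&(hsv[...,2]>50)).astype(np.uint8)
    def cost(p):
        m=render(c,p,M.shape,np.array([x0,y0]),z0); w=cv2.dilate(m,np.ones((6*K+1,)*2,np.uint8))
        return -(m&M).sum()/max(1,((m|M)&w).sum())
    b=None
    for dy in(-.25,0,.25):
        s=np.array([x,y,yaw+dy]); sim=np.vstack([s]+[s+d for d in np.diag([.012,.012,.15])])
        for _ in range(2):
            R=minimize(cost,s,method='Nelder-Mead',options=dict(initial_simplex=sim,xatol=1e-4,fatol=1e-5)); s=R.x; sim=np.vstack([s]+[s+d for d in np.diag([-.005,.005,-.05])])
        if b is None or R.fun<b.fun:b=R
    if out:
        m=render(c,b.x,M.shape,np.array([x0,y0]),z0); e=cv2.morphologyEx(m,cv2.MORPH_GRADIENT,np.ones((3,3),np.uint8)); big[e>0]=(0,0,255); cv2.imwrite('pics/'+out,big)
    return b.x,-b.fun
E
python3 - <<'E'
from fit import *
c=vision.camera_info('wrist'); im=vision.capture('wrist'); ct=vision.camera_info('top'); it=cv2.imread('pics/top0.png')
for n,(x,y) in dict(A=(.625,.005),B=(.436,-.006),C=(.431,-.124),D=(.461,-.233)).items():
    if n!='A': print(n,'wrist',*fit('wrist',im,c,x,y,out=f'f{n}.png'))
    print(n,'top',*fit('top',it,ct,x,y,out=f'g{n}.png'))
E
python3 -c "
import cv2,numpy as np
L=[cv2.resize(cv2.imread('pics/'+f),(260,260)) for f in('fB.png','fC.png','fD.png','gA.png','gB.png','gC.png')]
cv2.imwrite('pics/fits1.png',np.vstack([np.hstack(L[:3]),np.hstack(L[3:])]))"
```

```text
A top [0.61809883 0.04239776 0.27432842] -1203388614633019.0
B wrist [ 0.45032136 -0.03233485  0.18958305] -246805598909709.78
B top [ 0.46167432 -0.00656966  0.62777646] -1274650640803589.5
C wrist [ 0.43877575 -0.14749114  0.40221227] -207735943802402.2
C top [ 0.45290632 -0.0973621  -0.31238131] -1345103111689481.2
D wrist [ 0.47241164 -0.24104127 -0.93139015] -166726114855338.44
D top [ 0.48426442 -0.23631541 -0.69789569] -1296965764867436.2fit.py:25: RuntimeWarning: overflow encountered in scalar negative
  return -(m&M).sum()/max(1,((m|M)&w).sum())
```

View pics/fits1.png

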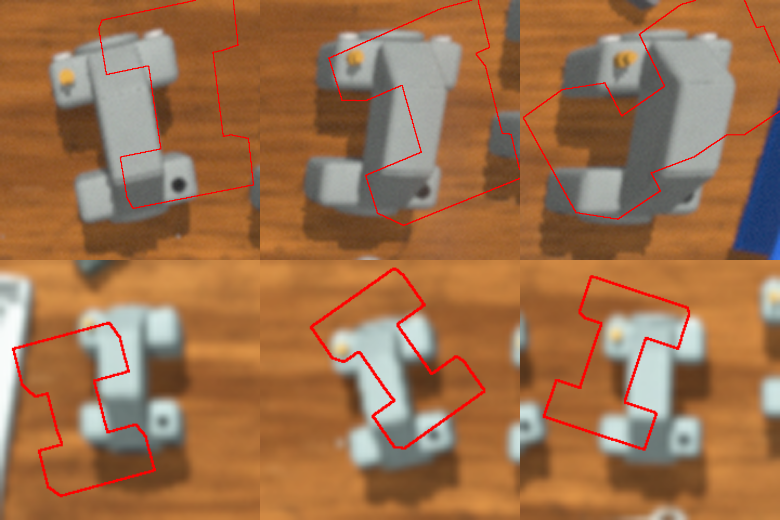

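Unsigned overflow in the cost; fix. The crops confirm the calipers are the grey saddles.

```bash
sed -i 's/return -(m&M).sum()/return -float((m\&M).sum())/' fit.py
python3 - <<'E'
from fit import *
c=vision.camera_info('wrist'); im=cv2.imread('pics/w5.png'); im=vision.capture('wrist'); ct=vision.camera_info('top'); it=cv2.imread('pics/top0.png')
for n,(x,y) in dict(A=(.625,.005),B=(.436,-.006),C=(.431,-.124),D=(.461,-.233)).items():
    if n!='A': print(n,'wrist',*fit('wrist',im,c,x,y,out=f'f{n}.png'))
    print(n,'top',*fit('top',it,ct,x,y,out=f'g{n}.png'))
L=[cv2.resize(cv2.imread('pics/'+f),(260,260)) for f in('fB.png','fC.png','fD.png','gA.png','gB.png','gC.png')]
cv2.imwrite('pics/fits2.png',np.vstack([np.hstack(L[:3]),np.hstack(L[3:])]))
E
```

```text
A top [0.64205888 0.00911812 0.03622567] 0.8371853251997594
B wrist [ 0.43646134 -0.00221181  0.21692158] 0.8556379061203562
B top [ 0.43686126 -0.00302907  0.22385472] 0.857968694414799
C wrist [ 0.43334067 -0.12055647 -0.00170729] 0.834998816630289
C top [ 0.43474438 -0.12201721 -0.03288775] 0.8549675721402388
D wrist [ 0.45975191 -0.23094065  0.00155171] 0.8303695588049387
D top [ 0.46272463 -0.23391145  0.01842946] 0.8625283446712018
```

View pics/fits2.png

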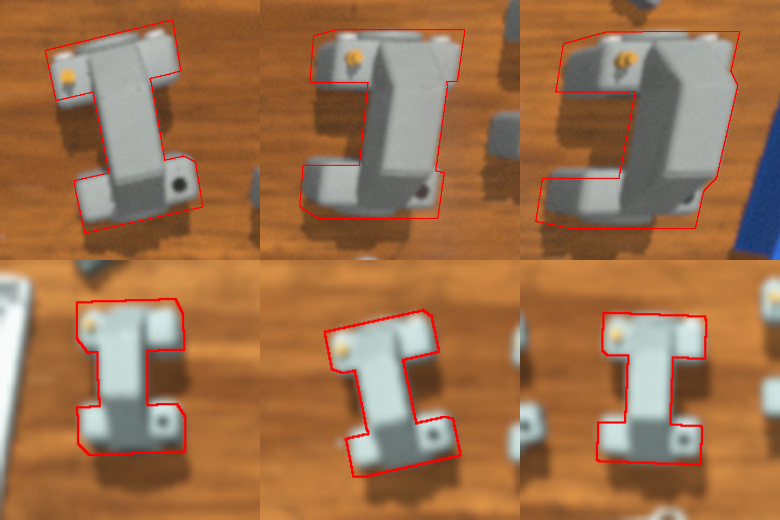

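```bash
python3 -c "
from h import *
go(.437,-.003,.10,102.6)"
```

```text
pos [0.3715 0.0296 0.3104] jaw -90.06 tool dx [ 0.001  0.001 -1.   ] need mm [210.4  65.4  32.8] F [ 0.66  0.64 -0.81] w 59.8 t 5.83 j6 87.9
turn about tool x (rad): -0.221 or 2.921 (tool x down => world yaw negative)
```

```bash
python3 -m pendant '[[[40,40,33,0,60],[60,25,0,0,60],[30,0,0,-0.12,60],[30,0,0,-0.101,60],[0,0,0,0,60]]]' 60; python3 -c "
from fit import *
im=vision.capture('wrist');cv2.imwrite('pics/w6.png',im)
go(.437,-.003,.049,102.6)"
```

```text
t: 6.45
ee_pos: [0.4312, -0.0013, 0.1518]
tool_rot: [-112.4, 89.6, 170.2]
force: [0.3, -0.7, 0.3]
gripper_width: 0.699
pos [ 0.4329 -0.0017  0.1536] jaw -77.44 tool dx [-0.003  0.001 -1.   ] need mm [104.6   4.    2.3] F [0.98 0.1  0.87] w 59.9 t 6.5 j6 71.4
turn about tool x (rad): -0.0007 or 3.141 (tool x down => world yaw negative)
```

View pics/w6.png

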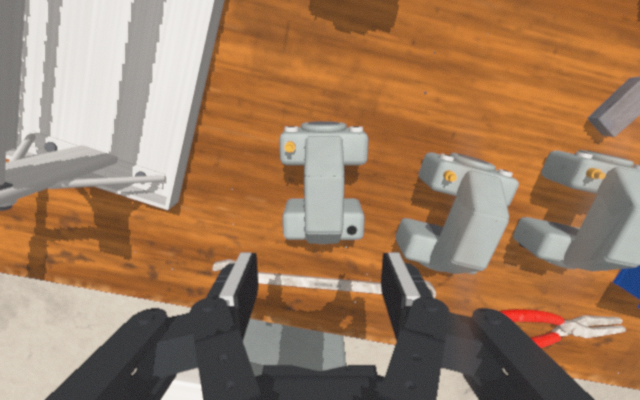

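```bash
python3 -m pendant '[[[50,2,1,0,60],[40,2,1,0,60],[14,0,0,0,60],[0,0,0,0,60]]]' 60; python3 -c "
from fit import *
go(.437,-.003,.049,102.6)"; python3 -m pendant '[[[0,0,0,0,20],[0,0,0,0,10],[0,0,0,0,10],[0,0,0,0,10]]]' 60; python3 -c "
from fit import *
go(.437,-.003,.049,102.6)"
```

```text
t: 7.0
ee_pos: [0.4385, -0.0038, 0.0508]
tool_rot: [91.7, 90.0, 14.3]
force: [-0.9, -0.1, -0.2]
gripper_width: 0.703
pos [ 0.4385 -0.0038  0.0508] jaw -77.46 tool dx [ 0.  0. -1.] need mm [ 1.8 -1.3 -1.1] F [-0.88 -0.07 -0.22] w 60.1 t 7.0 j6 71.3
turn about tool x (rad): -0.0011 or 3.141 (tool x down => world yaw negative)
t: 7.5
ee_pos: [0.4397, -0.004, 0.0521]
tool_rot: [77.9, 89.8, 0.5]
force: [-0.7, 1.3, 6.8]
gripper_width: 0.317
pos [ 0.4397 -0.004   0.0521] jaw -77.49 tool dx [ 0.004  0.    -1.   ] need mm [ 3.1 -2.4 -1.6] F [-0.67  1.26  6.82] w 27.0 t 7.5 j6 71.2
turn about tool x (rad): -0.0016 or 3.14 (tool x down => world yaw negative)
```

```bash
python3 -m pendant '[[[-30,0,0,0,10],[-50,0,0,0,10],[-50,0,0,0,10],[0,0,0,0,10],[0,0,0,0,10]]]' 60;  python3 -m pendant '[[[0,0,0,0,10]]]' 60; python3 -c "
from fit import *
go(.437,-.003,.049,102.6)"
```

```text
t: 8.12
ee_pos: [0.4366, -0.004, 0.1795]
tool_rot: [-106.2, 89.9, 176.3]
force: [-0.8, -0.3, -2.9]
gripper_width: 0.319
t: 8.25
ee_pos: [0.4357, -0.0038, 0.178]
tool_rot: [-108.4, 89.7, 174.1]
force: [-0.6, 0.6, -3.3]
gripper_width: 0.318
pos [ 0.4357 -0.0038  0.178 ] jaw -77.47 tool dx [-0.005  0.001 -1.   ] need mm [129.    2.   -0.3] F [-0.57  0.58 -3.29] w 27.1 t 8.25 j6 71.2
turn about tool x (rad): -0.0012 or 3.14 (tool x down => world yaw negative)
```

```bash
python3 -c "
from h import *
go(.50,-.36,.2,-3.9)"; python3 -m pendant '[[[-20,10,50,-0.18,10],[-10,0,55,-0.18,10],[0,-20,55,-0.18,10],[0,-30,50,-0.18,10],[0,-35,45,-0.18,10]]]' 60;  python3 -m pendant '[[[0,0,0,-0.18,10],[0,0,0,-0.18,10],[0,0,0,-0.03,10],[0,0,0,0,10]]]' 60; python3 -c "
from h import *
cv2.imwrite('pics/w7.png',vision.capture('wrist'))
go(.547,-.4086,.2,-3.9)"
```

```text
pos [ 0.4357 -0.0038  0.178 ] jaw -77.47 tool dx [-0.005  0.001 -1.   ] need mm [-22.5 -14.6 361.6] F [-0.57  0.58 -3.29] w 27.1 t 8.25 j6 71.2
turn about tool x (rad): -1.284 or 1.858 (tool x down => world yaw negative)
t: 8.88
ee_pos: [0.5199, -0.2706, 0.2074]
tool_rot: [170.7, 89.7, 145.0]
force: [0.7, 0.6, -3.7]
gripper_width: 0.315
t: 9.38
ee_pos: [0.5203, -0.2689, 0.2087]
tool_rot: [152.7, 89.9, 148.9]
force: [-0.4, 0.4, -2.6]
gripper_width: 0.315
pos [ 0.5205 -0.2689  0.2092] jaw -3.79 tool dx [-0.002  0.001 -1.   ] need mm [   9.  -137.6   35.6] F [-0.12  0.73 -3.74] w 26.9 t 9.43 j6 -27.8
turn about tool x (rad): 0.002 or -3.14 (tool x down => world yaw negative)
```

View pics/w7.png

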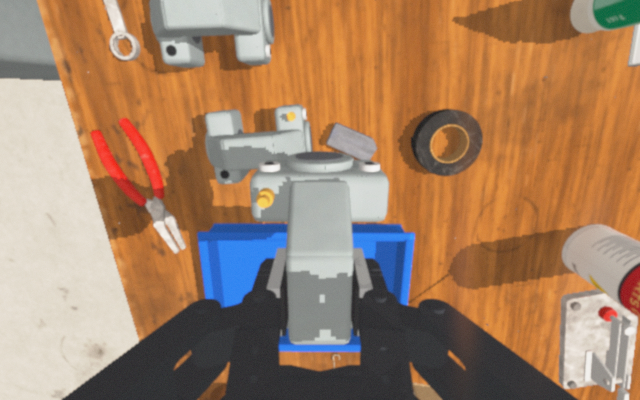

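```bash
python3 -c "
from h import *
a=pix2w('wrist',199,232,.04);b=pix2w('wrist',413.5,234,.04);d=b-a;print(a,b,np.linalg.norm(d),np.degrees(np.arctan2(d[1],d[0])))
d/=np.linalg.norm(d); n=np.array([d[1],-d[0],0]); c=(a+b)/2+n*.0725;print(c); print(c+d*.052,c-d*.052)
"
```

```text
[ 0.38869042 -0.31884398  0.04      ] [ 0.61479259 -0.33587512  0.04      ] 0.2267426946979178 -4.3076681761664375
[ 0.49629587 -0.39965475  0.04      ]
[ 0.54814898 -0.40356058  0.04      ] [ 0.44444277 -0.39574891  0.04      ]
```

```bash
python3 -m pendant '[[[0,-45,12,0,10],[0,-45,12,0,10],[20,-44,12,0,10],[50,0,0,0,10],[50,0,0,0,10]]]' 60; python3 -m pendant '[[[20,0,0,0,10],[0,0,0,0,10]]]' 60; python3 -c "
from h import *
go(.548,-.404,.057,-4)"
```

```text
t: 10.05
ee_pos: [0.5486, -0.4064, 0.0893]
tool_rot: [-33.2, 89.9, -37.1]
force: [0.4, -0.0, -4.5]
gripper_width: 0.316
t: 10.3
ee_pos: [0.5473, -0.4043, 0.0684]
tool_rot: [143.7, 89.8, 140.0]
force: [-0.2, 0.6, -2.7]
gripper_width: 0.317
pos [ 0.5473 -0.4043  0.0684] jaw -3.7 tool dx [-0.003  0.003 -1.   ] need mm [11.4  0.3  0.7] F [-0.18  0.64 -2.75] w 27.0 t 10.3 j6 -36.4
turn about tool x (rad): 0.0052 or -3.136 (tool x down => world yaw negative)
```

```bash
python3 -m pendant '[[[10,0,0,0,10],[2,0,0,0,10],[0,0,0,0,10]]]' 60; python3 -m pendant '[[[0,0,0,0,55],[0,0,0,0,55],[0,0,0,0,55],[-50,0,0,0,55],[-60,0,0,0,55]]]' 60;  python3 -m pendant '[[[-50,45,0,0,55],[-10,60,0,0,55],[0,60,0,0,55],[0,0,0,0,55]]]' 60; python3 -c "
from h import *
cv2.imwrite('pics/w8.png',vision.capture('wrist'))
go(.434,-.122,.2,90)"
```

```text
t: 10.68
ee_pos: [0.5489, -0.4058, 0.0594]
tool_rot: [-36.5, 89.9, -40.2]
force: [-0.4, -0.1, -4.0]
gripper_width: 0.316
t: 11.3
ee_pos: [0.5471, -0.4045, 0.1674]
tool_rot: [143.0, 89.8, 139.3]
force: [0.5, -1.0, 0.3]
gripper_width: 0.642
t: 11.8
ee_pos: [0.5589, -0.2399, 0.2253]
tool_rot: [77.1, 89.9, 73.6]
force: [0.2, -0.8, -0.2]
gripper_width: 0.646
pos [ 0.559  -0.2423  0.2252] jaw -3.5 tool dx [ 0.001 -0.001 -1.   ] need mm [  25.1  112.5 -132.1] F [ 0.9  -0.23  0.41] w 54.9 t 11.85 j6 -24.0
turn about tool x (rad): 1.5097 or -1.632 (tool x down => world yaw negative)
```

View pics/w8.png

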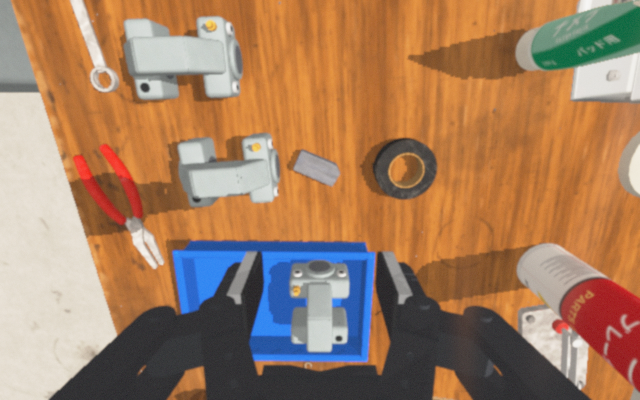

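Run:
```python
from fit import *
c=vision.camera_info('wrist'); im=vision.capture('wrist')
for n,(x,y) in dict(C=(.434,-.122),D=(.461,-.233)).items():
    print(n,*fit('wrist',im,c,x,y,out=f'f{n}2.png',r=75))
go(.462,-.232,.15,90)
```

```text
C [ 0.43550834 -0.12176774 -0.02406449] 0.8426035417628057
D [ 0.46385152 -0.23178609  0.01485706] 0.8339213458510235
pos [ 0.559  -0.2437  0.2251] jaw -3.6 tool dx [ 0.001 -0.001 -1.   ] need mm [ 75.1   5.7 -97.6] F [ 0.87 -0.41 -0.17] w 54.8 t 11.9 j6 -24.0
turn about tool x (rad): 1.508 or -1.634 (tool x down => world yaw negative)
```

```bash
python3 -m pendant '[[[0,6,-50,0,60],[0,0,-47,0.17,60],[0,0,0,0.17,60],[0,0,0,0.17,60],[0,0,0,0.17,60]]]' 60; python3 -m pendant '[[[0,0,0,0.17,60],[20,0,0,0.17,60],[30,0,0,0.17,60],[30,0,0,0.17,60],[0,0,0,0.135,60]]]'; python3 -c "
from h import *
go(.463,-.232,.050,90.75)"
```

```text
t: 12.52
ee_pos: [0.462, -0.2338, 0.2248]
tool_rot: [-27.9, 89.9, -71.0]
force: [-0.2, -0.6, -0.2]
gripper_width: 0.701
t: 13.15
ee_pos: [0.4599, -0.2323, 0.1416]
tool_rot: [-116.7, 89.7, 153.5]
force: [-0.3, 0.3, 1.4]
gripper_width: 0.699
pos [ 0.4599 -0.2323  0.1416] jaw -89.75 tool dx [-0.005  0.003 -1.   ] need mm [91.6  3.6 -0.1] F [-0.25  0.26  1.42] w 59.7 t 13.15 j6 58.1
turn about tool x (rad): -0.0087 or 3.133 (tool x down => world yaw negative)
```

```bash
python3 -m pendant '[[[50,3,0,-0.008,60],[41,0,0,0,60],[0,0,0,0,60],[0,0,0,0,60]]]' 60; python3 -c "
from h import *
go(.463,-.232,.050,90.75)"; python3 -m pendant '[[[0,0,0,0,10],[0,0,0,0,10],[0,0,0,0,10],[0,0,0,0,10]]]' 60;python3 -m pendant '[[[-40,0,0,0,10],[-50,0,0,0,10],[-50,0,0,0,10],[0,0,0,0,10],[0,0,0,0,10]]]' 60; python3 -c "
from h import *
go(.463,-.232,.050,90.75)"
```

```text
t: 13.65
ee_pos: [0.4661, -0.2333, 0.0547]
tool_rot: [52.0, 89.9, -37.0]
force: [0.3, 0.1, 0.8]
gripper_width: 0.701
pos [ 0.4661 -0.2333  0.0547] jaw -88.97 tool dx [ 0.001 -0.001 -1.   ] need mm [ 4.7 -3.1 -1.3] F [0.27 0.06 0.81] w 59.8 t 13.65 j6 57.6
turn about tool x (rad): 0.0049 or -3.137 (tool x down => world yaw negative)
t: 14.15
ee_pos: [0.4668, -0.2331, 0.0557]
tool_rot: [48.9, 89.8, -40.0]
force: [-0.7, -1.9, 5.8]
gripper_width: 0.312
t: 14.78
ee_pos: [0.4628, -0.23, 0.1908]
tool_rot: [-123.5, 89.6, 147.6]
force: [-1.0, 0.6, -10.2]
gripper_width: 0.313
pos [ 0.4628 -0.23    0.1908] jaw -88.89 tool dx [-0.005  0.003 -1.   ] need mm [140.7   0.9   2.4] F [ -1.03   0.61 -10.15] w 26.8 t 14.78 j6 57.6
turn about tool x (rad): 0.0064 or -3.135 (tool x down => world yaw negative)
```

```bash
python3 -m pendant '[[[-40,20,-50,0,10],[-25,20,-60,0,10],[0,10,-60,0,10],[0,10,-60,0,10],[0,0,-40,-0.17,10]]]' 80; python3 -m pendant '[[[0,0,0,-0.17,10],[0,0,0,-0.17,10],[0,0,0,-0.17,10],[0,0,0,-0.17,10],[0,0,0,-0.17,10]]]'; python3 -m pendant '[[[0,0,0,-0.17,10],[0,0,0,-0.17,10],[0,0,0,-0.073,10],[0,0,0,0,10],[0,0,0,0,10]]]' ;python3 -c "
from h import *
cv2.imwrite('pics/w9.png',vision.capture('wrist'))
go(.6428,.1689,.25,-6.8)"
```

```text
t: 15.4
ee_pos: [0.5145, 0.034, 0.2493]
tool_rot: [-109.8, 89.5, 171.4]
force: [0.5, -0.6, -9.0]
gripper_width: 0.311
t: 16.02
ee_pos: [0.5139, 0.0313, 0.2489]
tool_rot: [-152.1, 89.4, 177.8]
force: [0.7, -0.7, -9.7]
gripper_width: 0.312
t: 16.65
ee_pos: [0.5156, 0.0311, 0.2514]
tool_rot: [-175.2, 89.7, 178.0]
force: [-1.0, 0.6, -9.4]
gripper_width: 0.309
pos [0.5161 0.0311 0.2521] jaw -6.84 tool dx [-0.003  0.    -1.   ] need mm [  1.7 151.9 109.4] F [-0.01 -0.77 -9.97] w 26.6 t 16.7 j6 5.5
turn about tool x (rad): -0.0007 or 3.141 (tool x down => world yaw negative)
```

View pics/w9.png

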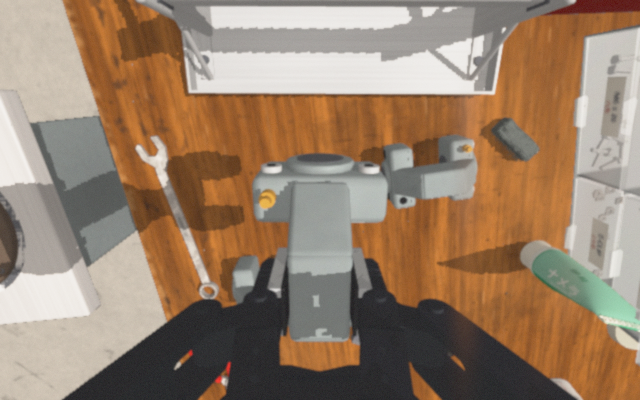

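```bash
python3 -c "
from h import *
crop('wrist',220,130,420,360,3,'w10.png',20)
s,p,R=pose()
for off in (-.006,-.003,0,.003):
  c=p+R[:,1]*off; c[2]=p[2]-.0557
  f=lambda ly,lz,lx: w2pix('wrist',c+R[:,1]*lx+R[:,2]*ly+np.array([0,0,lz])).round(1)
  print(off,'top-outer',f(-.035,.044,.051),f(.035,.044,.051),'bot-outer',f(0,0,.051),'top-inner',f(.035,.044,.025),'bridge far top',f(0,.08,.022),'bridge near top',f(0,.08,-.022))
"
```

```text
-0.006 top-outer [250.1 171.6] [392.7 171.6] bot-outer [321.1 154.8] top-inner [389.  220.7] bridge far top [321.5 260.6] bridge near top [321.3 346.1]
-0.003 top-outer [249.6 165.6] [393.1 165.6] bot-outer [321.1 150. ] top-inner [389.4 215.3] bridge far top [321.6 254.1] bridge near top [321.3 340.8]
0 top-outer [249.2 159.5] [393.6 159.5] bot-outer [321.1 145.1] top-inner [389.8 209.8] bridge far top [321.6 247.5] bridge near top [321.3 335.4]
0.003 top-outer [248.8 153.4] [394.  153.4] bot-outer [321.1 140.2] top-inner [390.2 204.3] bridge far top [321.6 240.9] bridge near top [321.3 330. ]
```

View pics/w10.png

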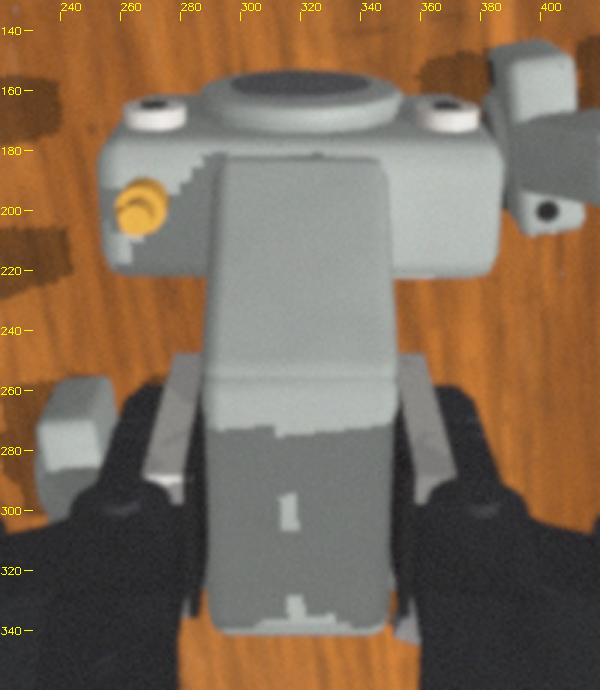

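```bash
python3 -m pendant '[[[0,50,36,0,10],[0,50,37,0,10],[0,55,37,0,10],[0,0,0,0,10],[0,0,0,0,10]]]' 80; python3 -c "
from h import *
cv2.imwrite('pics/w11.png',vision.capture('wrist'))
crop('scene',240,80,360,200,5,'s11.png',10)
go(.6433,.173,.1417,-6.8)"
```

```text
t: 17.38
ee_pos: [0.6415, 0.1691, 0.2523]
tool_rot: [-150.9, 89.8, -157.7]
force: [-0.1, -0.8, -9.7]
gripper_width: 0.309
pos [0.6415 0.1683 0.2533] jaw -6.83 tool dx [-0.002 -0.001 -1.   ] need mm [111.6   5.    1.4] F [ 0.82  0.13 -9.53] w 26.5 t 17.48 j6 17.8
turn about tool x (rad): -0.0005 or 3.141 (tool x down => world yaw negative)
```

View pics/w11.png

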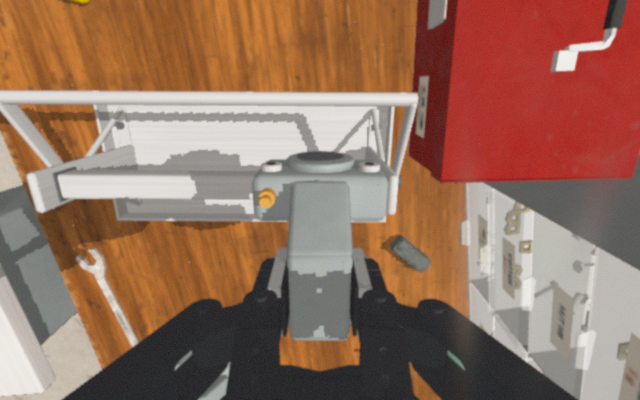

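View pics/s11.png

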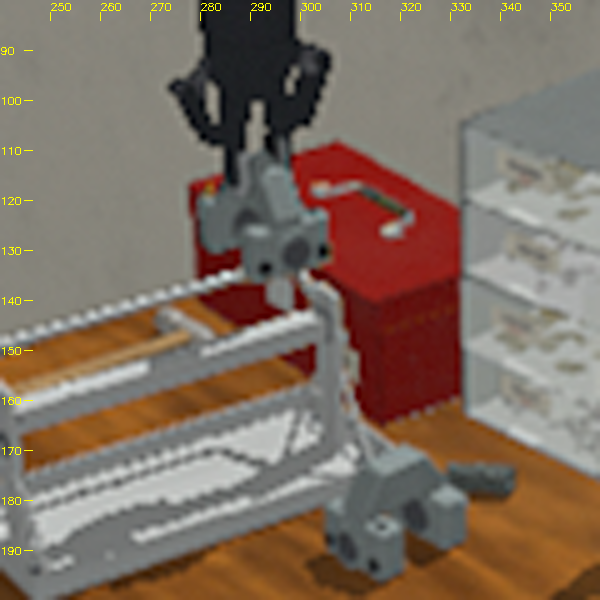

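```bash
python3 -c "
from h import *
crop('wrist',20,80,280,240,3,'w12.png',20)
th=np.radians(-6.79);ey=np.array([np.cos(th),np.sin(th),0]); ex=np.array([np.sin(th),-np.cos(th),0]);c=np.array([.5554,.1793,.13])
for y in(-.12,-.05,.0):
  print(y,[w2pix('wrist',c+ey*y+ex*x).round(1) for x in(-.011,.011)])
print('post',w2pix('wrist',c+ey*-.144+[0,0,.019]),w2pix('wrist',c+ey*.144+[0,0,.019]))
"
```

```text
-0.12 [array([ 78.1, 178.4]), array([ 84.1, 202.8])]
-0.05 [array([160. , 178.4]), array([164. , 202.8])]
0.0 [array([218.6, 178.4]), array([221.1, 202.7])]
post [ 34.97835202 197.67139812] [391.22451634 197.51871659]
```

View pics/w12.png

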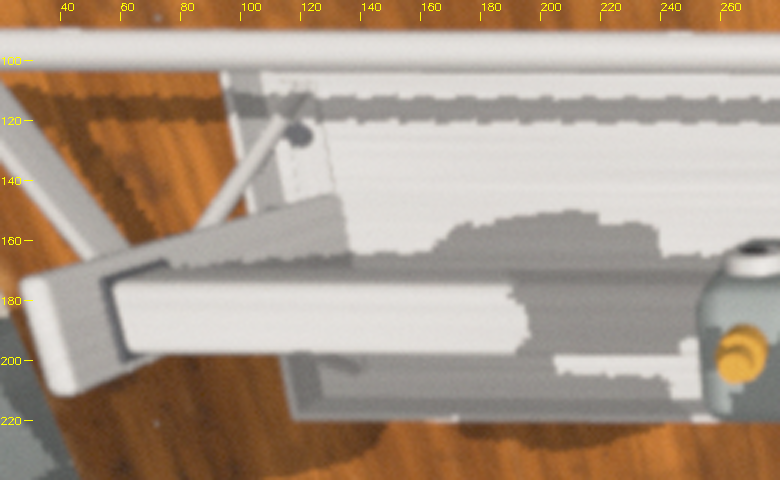

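```bash
python3 -m pendant '[[[30,7,1,0,10],[25,0,0,0,10],[0,0,0,0,10],[0,0,0,0,10]]]' 80; python3 -c "
from h import *
cv2.imwrite('pics/w13.png',vision.capture('wrist')[130:380,180:460].repeat(2,0).repeat(2,1))
crop('scene',240,80,360,200,5,'s13.png',10)
go(.6436,.1754,.1417,-6.8)"
```

```text
t: 18.02
ee_pos: [0.6448, 0.1755, 0.2004]
tool_rot: [18.2, 89.9, 11.4]
force: [0.2, -0.2, -8.7]
gripper_width: 0.314
pos [0.6456 0.1758 0.2014] jaw -6.82 tool dx [ 0.004  0.001 -1.   ] need mm [59.7 -0.8 -2.2] F [ 0.67 -0.07 -9.68] w 26.3 t 18.12 j6 18.3
turn about tool x (rad): -0.0004 or 3.141 (tool x down => world yaw negative)
```

View pics/s13.png

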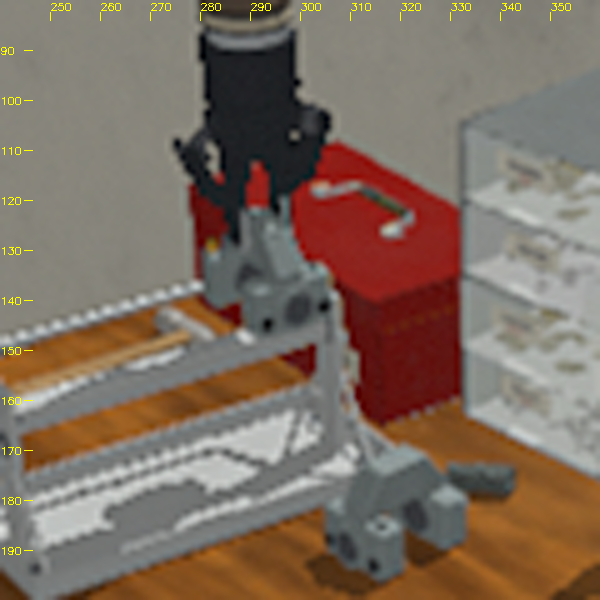

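View pics/w13.png

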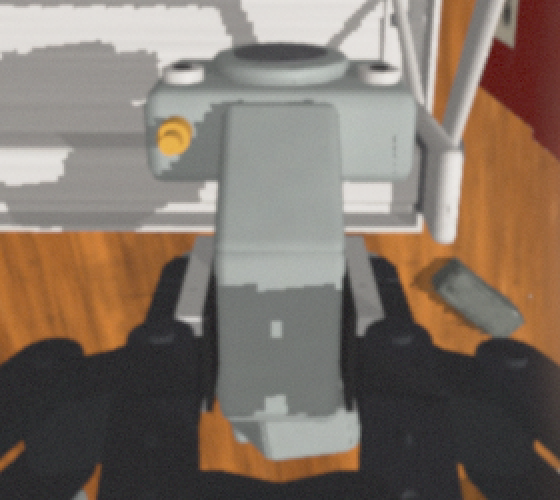

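```bash
python3 -m pendant '[[[10,-2,-2,0,10],[10,0,0,0,10],[10,0,0,0,10],[0,0,0,0,10],[0,0,0,0,10]]]' 80; python3 -c "
from h import *
crop('scene',240,80,360,200,5,'s14.png',10)
go(.6433,.173,.1417,-6.8)"
```

```text
t: 18.75
ee_pos: [0.6421, 0.1743, 0.1688]
tool_rot: [51.9, 90.0, 45.1]
force: [-0.5, 0.6, -9.4]
gripper_width: 0.306
pos [0.6424 0.1743 0.1692] jaw -6.78 tool dx [ 0.001  0.    -1.   ] need mm [27.5 -1.2  1. ] F [ 0.35 -0.5  -8.6 ] w 26.4 t 18.8 j6 18.2
turn about tool x (rad): 0.0003 or -3.141 (tool x down => world yaw negative)
```

View pics/s14.png

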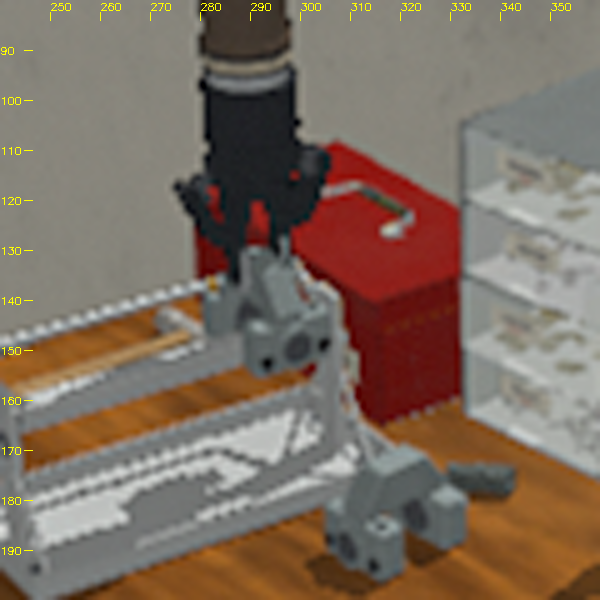

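```bash
python3 -m pendant '[[[12,0,0,0,10],[10,0,0,0,10],[4,0,0,0,10],[0,0,0,0,10]]]' 80; python3 -c "
from h import *
go(.6433,.173,.1417,-6.8)"
```

```text
t: 19.3
ee_pos: [0.6419, 0.1742, 0.1425]
tool_rot: [-144.9, 90.0, -151.7]
force: [-0.1, -0.5, -8.6]
gripper_width: 0.307
pos [0.6419 0.1742 0.1425] jaw -6.79 tool dx [-0. -0. -1.] need mm [ 0.8 -1.   1.6] F [-0.1  -0.51 -8.56] w 26.2 t 19.3 j6 18.2
turn about tool x (rad): 0.0002 or -3.141 (tool x down => world yaw negative)
```

```bash
python3 -m pendant '[[[2,0,0,0,10],[1,0,0,0,10],[0,0,0,0,10]]]' 80; python3 -m pendant '[[[0,0,0,0,40],[0,0,0,0,45],[0,0,0,0,45],[-30,0,0,0,45],[-60,0,0,0,45]]]'; python3 -m pendant '[[[-50,-40,0,0,45],[0,-60,0,0,45],[0,-40,0,0,45]]]'; python3 -c "
from h import *
cv2.imwrite('pics/w15.png',vision.capture('wrist'))
crop('scene',240,80,360,200,5,'s15.png',10)
go(.434,-.121,.2,88)"
```

```text
t: 19.68
ee_pos: [0.6425, 0.1743, 0.142]
tool_rot: [17.8, 89.9, 11.0]
force: [-4.4, -0.5, 3.2]
gripper_width: 0.312
t: 20.3
ee_pos: [0.6396, 0.1736, 0.2268]
tool_rot: [-161.5, 89.6, -168.3]
force: [1.1, 0.4, -0.2]
gripper_width: 0.528
t: 20.68
ee_pos: [0.6261, 0.0341, 0.2805]
tool_rot: [-4.3, 89.8, -11.1]
force: [0.6, -0.3, -0.9]
gripper_width: 0.53
pos [0.6254 0.032  0.2793] jaw -7.04 tool dx [ 0.001 -0.002 -1.   ] need mm [  79.4 -175.2 -171.3] F [0.2  0.91 0.17] w 45.0 t 20.77 j6 6.1
turn about tool x (rad): 1.4828 or -1.659 (tool x down => world yaw negative)
```

View pics/w15.png

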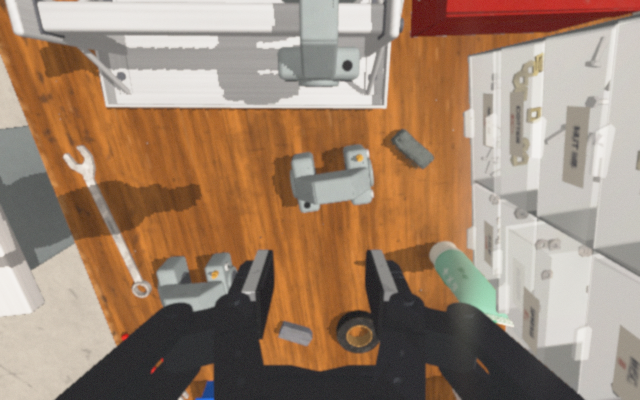

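View pics/s15.png

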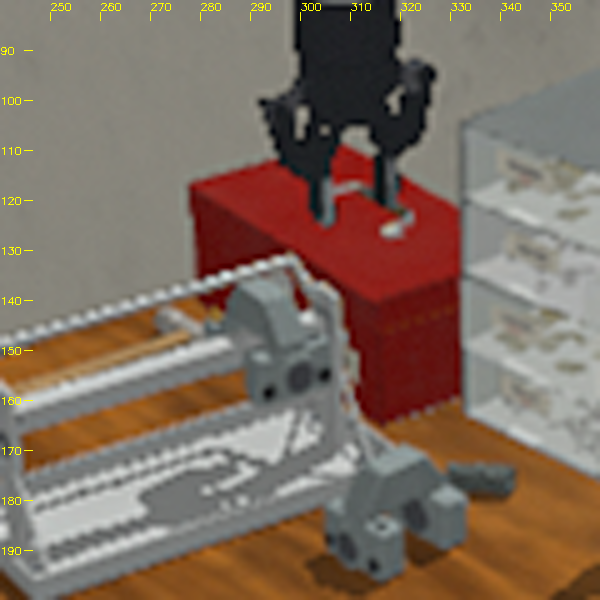

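```bash
sed -i 's/(.025,.051)/(.020,.0475)/' fit.py
python3 - <<'E'
from fit import *
c=vision.camera_info('wrist'); im=vision.capture('wrist')
x=fit('wrist',im,c,.642,.009,out='fA.png',r=60);print(x)
x=x[0];go(x[0],x[1],.15,90+np.degrees(x[2]))
E
```

```text
(array([0.63904591, 0.00942235, 0.04741811]), np.float64(0.8940328271207241))
pos [0.6256 0.0342 0.2791] jaw -6.99 tool dx [ 0.001  0.    -1.   ] need mm [129.1 -23.   16.2] F [0.79 0.15 0.08] w 45.3 t 20.82 j6 6.1
turn about tool x (rad): 1.4015 or -1.74 (tool x down => world yaw negative)
```

View pics/fA.png

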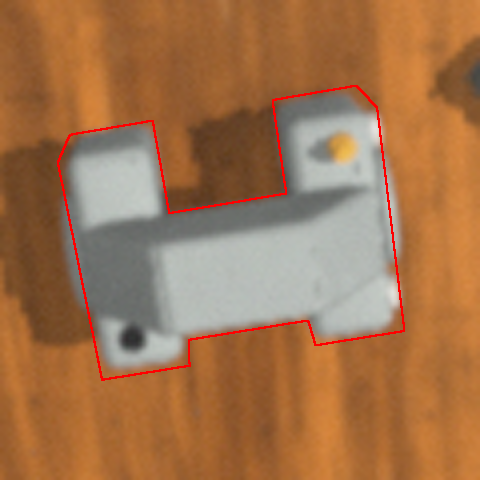

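```bash
python3 -m pendant '[[[0,-23,17,0.17,60],[0,0,0,0.17,60],[0,0,0,0.17,60],[0,0,0,0.17,60],[0,0,0,0.17,60]]]' 60; python3 -m pendant '[[[40,0,0,0.17,60],[40,0,0,0.17,60],[40,0,0,0.17,60],[0,0,0,0.04,60],[0,0,0,0,60]]]'; python3 -c "
from h import *
go(.6395,.0092,.052,92.7)"
```

```text
t: 21.45
ee_pos: [0.64, 0.0129, 0.2785]
tool_rot: [132.2, 89.9, 76.4]
force: [0.0, -0.0, -0.1]
gripper_width: 0.707
t: 22.08
ee_pos: [0.6397, 0.0127, 0.1578]
tool_rot: [-128.8, 89.9, 144.3]
force: [-0.3, 0.2, -0.2]
gripper_width: 0.704
pos [0.6397 0.0127 0.1578] jaw -86.9 tool dx [-0.001  0.001 -1.   ] need mm [105.8  -0.3   3.6] F [-0.28  0.17 -0.19] w 60.1 t 22.07 j6 84.1
turn about tool x (rad): 0.007 or -3.135 (tool x down => world yaw negative)
```

```bash
python3 -m pendant '[[[50,0,4,0.007,60],[46,0,0,0,60],[7,0,0,0,60],[0,0,0,0,60]]]' 60; python3 -c "
from h import *
go(.6395,.0092,.052,92.7)"; python3 -m pendant '[[[0,0,0,0,10],[0,0,0,0,10],[0,0,0,0,10],[0,0,0,0,10]]]' 80; python3 -c "
from h import *
go(.6395,.0092,.052,92.7)";python3 -m pendant '[[[-40,0,0,0,10],[-50,0,0,0,10],[-50,0,0,0,10],[-40,0,0,0,10],[0,0,0,0,10]]]';python3 -m pendant '[[[0,0,0,0,10],[0,0,0,0,10]]]'; python3 -c "
from h import *
go(.463,-.232,.050,-6.8)"
```

```text
t: 22.58
ee_pos: [0.6409, 0.0077, 0.0567]
tool_rot: [89.8, 89.9, 2.4]
force: [0.2, 0.1, 0.6]
gripper_width: 0.705
pos [0.6409 0.0077 0.0567] jaw -87.36 tool dx [ 0.001  0.    -1.   ] need mm [ 4.7 -1.3 -1.6] F [0.22 0.14 0.55] w 60.2 t 22.57 j6 84.1
turn about tool x (rad): -0.001 or 3.141 (tool x down => world yaw negative)
t: 23.08
ee_pos: [0.642, 0.0079, 0.0586]
tool_rot: [95.9, 89.7, 8.5]
force: [-0.1, 2.8, 6.6]
gripper_width: 0.306
pos [0.642  0.0079 0.0586] jaw -87.42 tool dx [ 0.005  0.001 -1.   ] need mm [ 6.6 -2.5 -1.4] F [-0.11  2.8   6.57] w 26.1 t 23.07 j6 84.2
turn about tool x (rad): -0.002 or 3.14 (tool x down => world yaw negative)
t: 23.7
ee_pos: [0.6421, 0.0069, 0.239]
tool_rot: [81.7, 89.6, -5.7]
force: [1.5, 0.4, -6.5]
gripper_width: 0.305
t: 23.95
ee_pos: [0.6372, 0.0073, 0.2314]
tool_rot: [-95.3, 89.6, 177.3]
force: [-0.1, -0.0, -7.9]
gripper_width: 0.309
pos [0.6372 0.0073 0.2314] jaw -87.41 tool dx [-0.008  0.    -1.   ] need mm [ 182.6 -183.5  231.3] F [-0.12 -0.02 -7.9 ] w 26.4 t 23.95 j6 84.2
turn about tool x (rad): -1.4068 or 1.735 (tool x down => world yaw negative)
```

```bash
python3 -m pendant '[[[-20,-40,0,-0.17,10],[0,0,0,-0.17,10],[0,0,0,-0.17,10],[0,0,0,-0.17,10],[0,0,0,-0.17,10]]]'; python3 -m pendant '[[[0,0,0,-0.17,10],[0,0,0,-0.17,10],[0,0,0,-0.17,10],[0,0,0,-0.047,10],[0,0,0,0,10]]]'; python3 -c "
from h import *
go(.5559,.1833,.23,-6.8)"
```

```text
t: 24.58
ee_pos: [0.5985, 0.0055, 0.253]
tool_rot: [-144.9, 89.7, 176.7]
force: [0.1, -0.4, -6.9]
gripper_width: 0.308
t: 25.2
ee_pos: [0.5986, 0.0055, 0.2533]
tool_rot: [-177.0, 89.8, 176.2]
force: [0.6, -1.0, -8.4]
gripper_width: 0.31
pos [0.5986 0.0055 0.2533] jaw -6.83 tool dx [-0.004  0.    -1.   ] need mm [ 23.5 171.5 -63.5] F [ 0.55 -0.95 -8.37] w 26.5 t 25.2 j6 3.2
turn about tool x (rad): -0.0005 or 3.141 (tool x down => world yaw negative)
```

```bash
python3 -m pendant '[[[0,57,-21,0,10],[0,57,-21,0,10],[0,57,-21,0,10],[20,0,0,0,10],[0,0,0,0,10]]]'; python3 -c "
from h import *
cv2.imwrite('pics/w16.png',vision.capture('wrist'))
go(.5559,.1833,.144,-6.8)
th=np.radians(-6.79);ey=np.array([np.cos(th),np.sin(th),0]); ex=np.array([np.sin(th),-np.cos(th),0]);c=np.array([.5554,.1793,.13])
for y in(-.12,-.05,.0):
  print(y,[w2pix('wrist',c+ey*y+ex*x).round(1) for x in(-.011,.011)])
s,p,R=pose()
for off in (-.006,-.003,0,.003):
  c=p+R[:,1]*off; c[2]=p[2]-.0575
  f=lambda ly,lz,lx: w2pix('wrist',c+R[:,1]*lx+R[:,2]*ly+np.array([0,0,lz])).round(1)[1]
  print(off,'top-outer',f(.035,.044,.046),'top-inner',f(.035,.044,.020),'bridge far top',f(0,.08,.022),'bridge near top',f(0,.08,-.022))
"
```

```text
t: 25.82
ee_pos: [0.5548, 0.1829, 0.2326]
tool_rot: [-155.3, 89.6, -162.0]
force: [-0.6, 0.3, -8.0]
gripper_width: 0.308
pos [0.556  0.1824 0.2338] jaw -6.79 tool dx [-0.004 -0.002 -1.   ] need mm [89.8  1.1  0.2] F [ 1.07 -0.52 -7.73] w 26.5 t 25.88 j6 20.7
turn about tool x (rad): 0.0002 or -3.141 (tool x down => world yaw negative)
-0.12 [array([170.7, 189.2]), array([174.6, 214.8])]
-0.05 [array([258.2, 189.3]), array([259.8, 215. ])]
0.0 [array([320.8, 189.4]), array([320.7, 215.1])]
-0.006 top-outer 180.4 top-inner 228.2 bridge far top 258.5 bridge near top 343.2
-0.003 top-outer 174.6 top-inner 222.9 bridge far top 252.1 bridge near top 338.0
0 top-outer 168.7 top-inner 217.6 bridge far top 245.6 bridge near top 332.7
0.003 top-outer 162.8 top-inner 212.2 bridge far top 239.0 bridge near top 327.3
```

View pics/w16.png

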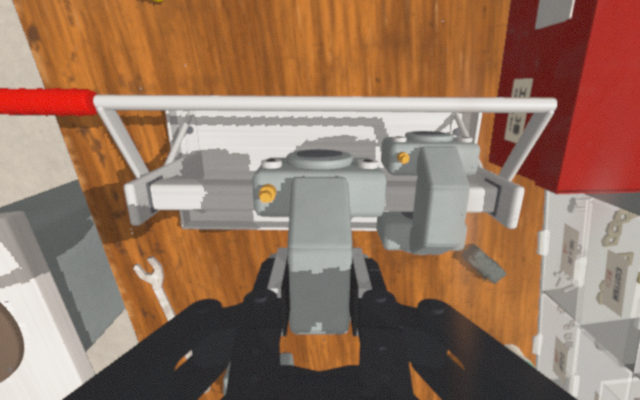

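```bash
python3 -m pendant '[[[30,1.5,0,0,10],[20,0,0,0,10],[12,0,0,0,10],[0,0,0,0,10],[0,0,0,0,10]]]'; python3 -c "
from h import *
crop('scene',230,80,350,200,5,'s17.png',10)
go(.5559,.1838,.144,-6.8)"
```

```text
t: 26.5
ee_pos: [0.5589, 0.1841, 0.175]
tool_rot: [21.2, 89.9, 14.4]
force: [0.4, 1.2, -7.0]
gripper_width: 0.308
pos [0.559  0.1843 0.1752] jaw -6.82 tool dx [ 0.003  0.001 -1.   ] need mm [31.2 -0.9 -3.1] F [ 0.72  0.11 -6.71] w 26.3 t 26.55 j6 20.8
turn about tool x (rad): -0.0003 or 3.141 (tool x down => world yaw negative)
```

View pics/s17.png

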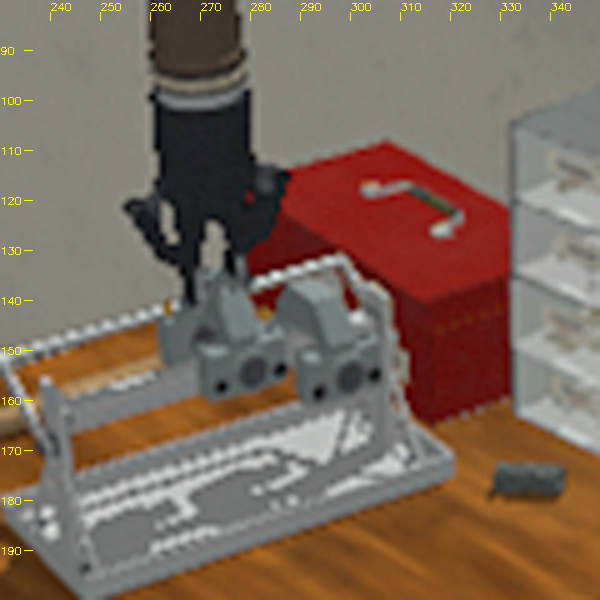

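```bash
python3 -m pendant '[[[10,0,-2,0,10],[10,0,0,0,10],[7,0,0,0,10],[0,0,0,0,10],[0,0,0,0,10]]]'; python3 -m pendant '[[[3,0,0,0,10],[2,0,0,0,10],[0,0,0,0,10]]]'; python3 -c "
from h import *
go(.5559,.1838,.144,-6.8)"
```

```text
t: 27.18
ee_pos: [0.5559, 0.1845, 0.1467]
tool_rot: [-1.8, 90.0, -8.6]
force: [0.8, -0.0, -8.5]
gripper_width: 0.309
t: 27.55
ee_pos: [0.5565, 0.1846, 0.1445]
tool_rot: [19.9, 89.9, 13.2]
force: [-5.1, -0.5, 5.8]
gripper_width: 0.306
pos [0.5565 0.1846 0.1445] jaw -6.78 tool dx [ 0.001  0.    -1.   ] need mm [ 0.4 -0.9 -0.5] F [-5.13 -0.51  5.81] w 26.2 t 27.55 j6 20.9
turn about tool x (rad): 0.0003 or -3.141 (tool x down => world yaw negative)
```

```bash
python3 -m pendant '[[[0,0,0,0,40],[0,0,0,0,45],[0,0,0,0,45],[-40,0,0,0,45],[-60,0,0,0,45]]]'; python3 -m pendant '[[[-30,-40,-20,0,45],[0,-60,-20,0,45],[0,-60,-20,0.05,45],[0,-60,-20,0.17,45],[0,0,0,0,50]]]'; python3 -c "
from fit import *
im=vision.capture('wrist');cv2.imwrite('pics/w18.png',im)
crop('scene',180,80,340,220,5,'s18.png',10)
x=fit('wrist',im,vision.camera_info('wrist'),.435,-.122,out='fC3.png',r=75);print(x);x=x[0]
go(x[0],x[1],.15,90+np.degrees(x[2]))"
```

```text
t: 28.18
ee_pos: [0.554, 0.184, 0.2401]
tool_rot: [-159.4, 89.7, -166.1]
force: [1.0, 0.6, 0.9]
gripper_width: 0.53
t: 28.8
ee_pos: [0.4469, -0.0242, 0.2718]
tool_rot: [-72.8, 89.9, -92.6]
force: [0.3, 0.1, -0.2]
gripper_width: 0.585
(array([ 0.43727978, -0.11908493, -0.00547753]), np.float64(0.8766938718619813))
pos [ 0.4487 -0.0215  0.2721] jaw -19.47 tool dx [ 0.001  0.001 -1.   ] need mm [122.  -95.9  21.6] F [ 0.48  0.55 -0.27] w 50.1 t 28.9 j6 11.1
turn about tool x (rad): 1.2365 or -1.905 (tool x down => world yaw negative)
```

View pics/w18.png

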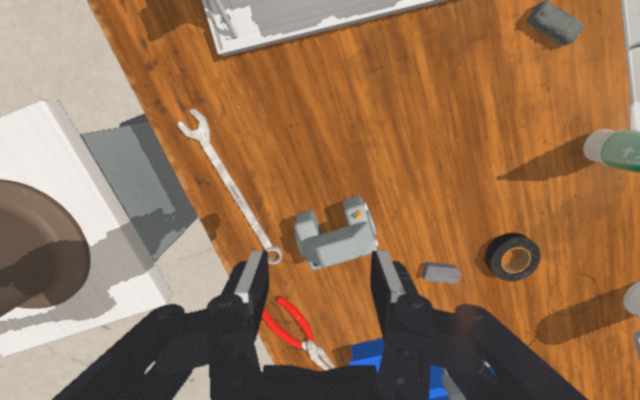

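View pics/s18.png

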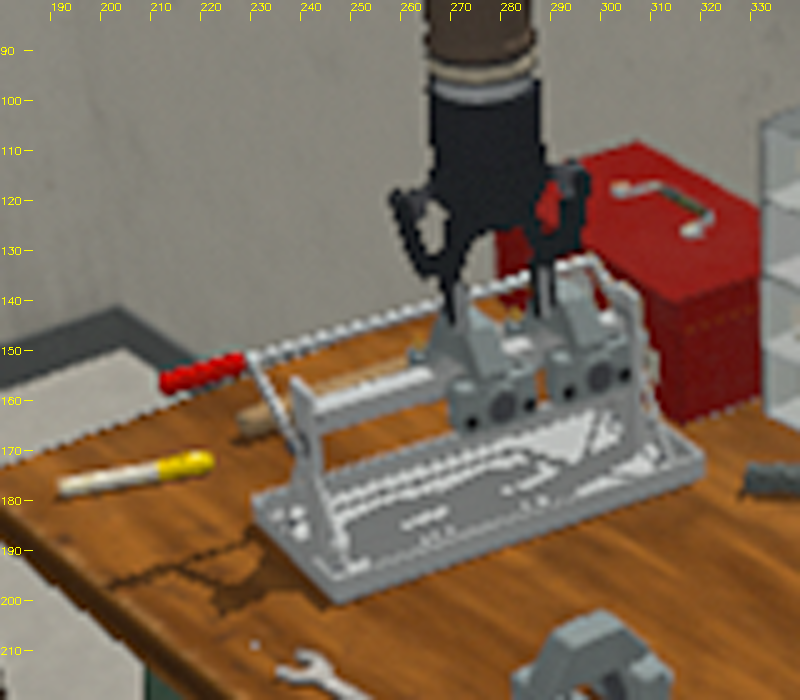

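```bash
python3 -m pendant '[[[0,-48,11,0,60],[0,-48,11,0.16,60],[0,0,0,0.17,60],[0,0,0,0.17,60],[0,0,0,0.17,60]]]' 60; python3 -m pendant '[[[20,0,0,0.17,60],[40,0,0,0.17,60],[50,0,0,0.17,60],[0,0,0,0.067,60],[0,0,0,0,60]]]'; python3 -c "
from fit import *
im=vision.capture('wrist')
x=fit('wrist',im,vision.camera_info('wrist'),.435,-.122,out='fC4.png',r=120);print(x)
go(.436,-.120,.052,89.3)"
```

```text
t: 29.52
ee_pos: [0.4386, -0.1178, 0.2717]
tool_rot: [108.7, 90.0, 50.7]
force: [0.3, 0.1, -0.2]
gripper_width: 0.701
t: 30.15
ee_pos: [0.4381, -0.1177, 0.161]
tool_rot: [-131.1, 89.9, 138.2]
force: [-0.0, 0.3, -0.3]
gripper_width: 0.701
(array([ 0.43523921, -0.12135621, -0.03453817]), np.float64(0.8918338974854932))
pos [ 0.4386 -0.1181  0.1618] jaw -90.63 tool dx [ 0.001  0.    -1.   ] need mm [109.8  -2.7   1.9] F [-0.48 -0.1   0.52] w 60.1 t 30.2 j6 70.0
turn about tool x (rad): 0.0013 or -3.14 (tool x down => world yaw negative)
```

View pics/fC4.png

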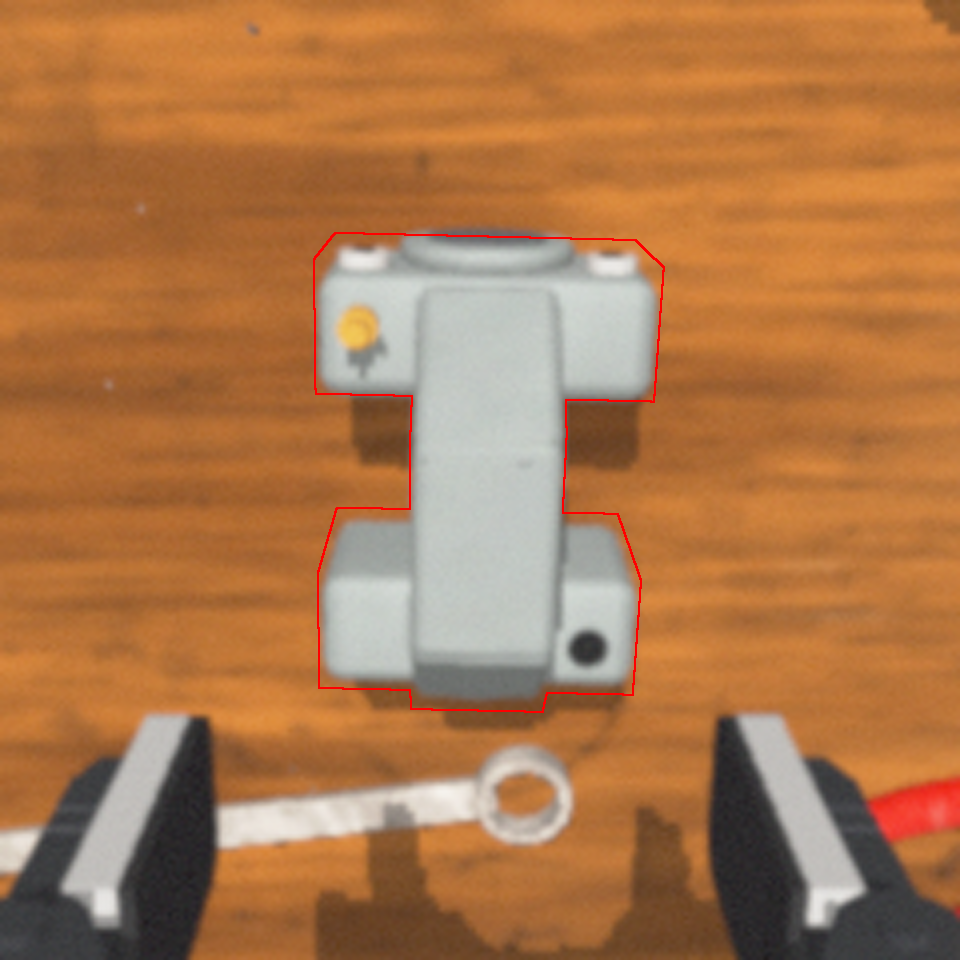

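```bash
python3 -m pendant '[[[50,-4,2,0.013,60],[50,0,0,0,60],[10,-1,0,0,60],[0,0,0,0,60]]]' 60; python3 -m pendant '[[[0,0,0,0,10],[0,0,0,0,10],[0,0,0,0,10],[0,0,0,0,10]]]' 80; python3 -c "
from h import *
go(.4355,-.121,.052,88.6)";python3 -m pendant '[[[-40,0,0,0,10],[-50,0,0,0,10],[-50,0,0,0,10],[-40,0,0,0,10],[0,0,0,0,10]]]';python3 -m pendant '[[[0,0,0,0,10],[0,0,0,0,10]]]'; python3 -c "
from h import *
go(.463,-.232,.050,-6.8)"
```

```text
t: 30.7
ee_pos: [0.4331, -0.1209, 0.0523]
tool_rot: [77.5, 90.0, -14.0]
force: [-0.8, 0.1, 0.5]
gripper_width: 0.705
t: 31.2
ee_pos: [0.4345, -0.1219, 0.0539]
tool_rot: [69.4, 89.7, -22.2]
force: [-0.7, -0.8, 7.1]
gripper_width: 0.316
pos [ 0.4345 -0.1219  0.0539] jaw -91.58 tool dx [ 0.004 -0.002 -1.   ] need mm [ 1.9  1.  -0.9] F [-0.69 -0.75  7.09] w 27.0 t 31.2 j6 70.4
turn about tool x (rad): -0.0031 or 3.138 (tool x down => world yaw negative)
t: 31.82
ee_pos: [0.4348, -0.1218, 0.2355]
tool_rot: [71.2, 89.5, -20.4]
force: [0.7, -0.8, -4.1]
gripper_width: 0.312
t: 32.08
ee_pos: [0.4304, -0.1202, 0.2292]
tool_rot: [-110.1, 89.7, 158.3]
force: [-0.7, 0.1, -2.9]
gripper_width: 0.314
pos [ 0.4304 -0.1202  0.2292] jaw -91.59 tool dx [-0.005  0.002 -1.   ] need mm [178.8  36.6 111.2] F [-0.68  0.06 -2.85] w 26.8 t 32.08 j6 70.4
turn about tool x (rad): -1.4799 or 1.662 (tool x down => world yaw negative)
```

```bash
python3 -m pendant '[[[-10,5,50,0,10],[0,5,50,-0.16,10],[0,0,0,-0.17,10],[0,0,0,-0.17,10],[0,0,0,-0.17,10]]]'; python3 -m pendant '[[[0,0,0,-0.17,10],[0,0,0,-0.17,10],[0,0,0,-0.17,10],[0,0,0,-0.17,10],[0,0,0,-0.17,10]]]'; python3 -m pendant '[[[0,0,0,-0.011,10],[0,0,0,0,10]]]'; python3 -c "
from h import *
cv2.imwrite('pics/w19.png',vision.capture('wrist'))
go(.444,-.401,.2,-4)"
```

```text
t: 32.7
ee_pos: [0.4383, -0.2207, 0.2393]
tool_rot: [-159.6, 89.7, 147.5]
force: [-0.4, 0.4, -2.9]
gripper_width: 0.315
t: 33.33
ee_pos: [0.4384, -0.2205, 0.2393]
tool_rot: [152.1, 89.7, 147.9]
force: [-0.6, -0.5, -3.7]
gripper_width: 0.311
t: 33.58
ee_pos: [0.439, -0.2208, 0.2405]
tool_rot: [151.3, 89.9, 147.3]
force: [-0.6, -0.3, -3.7]
gripper_width: 0.311
pos [ 0.4392 -0.2209  0.2409] jaw -3.98 tool dx [-0.001  0.001 -1.   ] need mm [  40.7 -179.3   17.4] F [ 0.21  0.21 -3.57] w 26.9 t 33.62 j6 -27.8
turn about tool x (rad): 0.0004 or -3.141 (tool x down => world yaw negative)
```

View pics/w19.png

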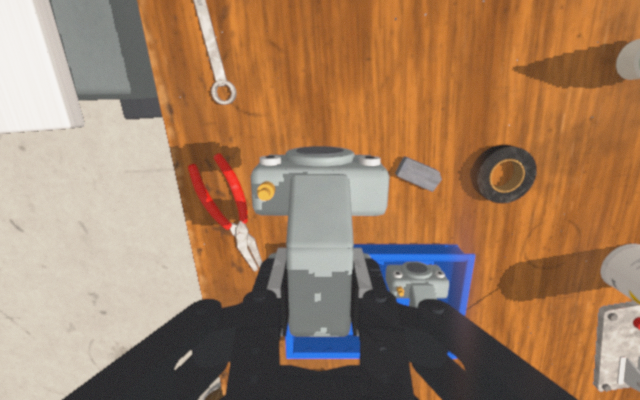

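```bash
python3 -m pendant '[[[0,-60,5,0,10],[0,-60,5,0,10],[40,-60,5,0,10],[50,0,0,0,10],[50,0,0,0,10]]]' 60; python3 -m pendant '[[[30,0,0,0,10],[0,0,0,0,10],[0,0,0,0,10]]]'; python3 -c "
from h import *
go(.444,-.401,.0585,-4)"
```

```text
t: 34.25
ee_pos: [0.4421, -0.3948, 0.1057]
tool_rot: [-31.1, 90.0, -35.1]
force: [0.2, 1.1, -4.0]
gripper_width: 0.312
t: 34.62
ee_pos: [0.4432, -0.3946, 0.0784]
tool_rot: [-41.5, 89.9, -45.4]
force: [-0.5, -1.0, -4.4]
gripper_width: 0.31
pos [ 0.4432 -0.3946  0.0784] jaw -3.9 tool dx [ 0.002 -0.002 -1.   ] need mm [19.9 -6.3  1.2] F [-0.52 -1.02 -4.44] w 26.5 t 34.62 j6 -42.0
turn about tool x (rad): 0.0018 or -3.14 (tool x down => world yaw negative)
```

```bash
python3 -m pendant '[[[10,-4,0,0,10],[9,0,0,0,10],[1,0,0,0,10],[0,0,0,0,10]]]'; python3 -m pendant '[[[0,0,0,0,45],[0,0,0,0,50],[0,0,0,0,50],[-50,0,0,0,50],[-60,0,0,0,50]]]';  python3 -m pendant '[[[-60,50,0,0,50],[-30,60,0,0,50],[0,60,0,0,50],[0,40,0,0,50],[0,0,0,0,50]]]'; python3 -c "
from h import *
cv2.imwrite('pics/w20.png',vision.capture('wrist'))
cv2.imwrite('pics/top20.png',vision.capture('top'))
go(.38,.0,.35,83.2)"
```

```text
t: 35.12
ee_pos: [0.4427, -0.3986, 0.0582]
tool_rot: [-48.6, 89.9, -52.4]
force: [-0.2, -1.2, 2.0]
gripper_width: 0.305
t: 35.75
ee_pos: [0.4408, -0.3963, 0.1663]
tool_rot: [136.8, 89.7, 132.9]
force: [1.6, -1.4, 0.5]
gripper_width: 0.588
t: 36.38
ee_pos: [0.4549, -0.1995, 0.2431]
tool_rot: [110.3, 90.0, 106.6]
force: [-0.4, -0.7, 0.4]
gripper_width: 0.587
pos [ 0.4553 -0.2021  0.2432] jaw -3.79 tool dx [ 0.    -0.001 -1.   ] need mm [-106.9  196.6  -88.5] F [ 0.92 -0.25  0.26] w 50.2 t 36.48 j6 -25.1
turn about tool x (rad): -1.5183 or 1.623 (tool x down => world yaw negative)
```

View pics/w20.png

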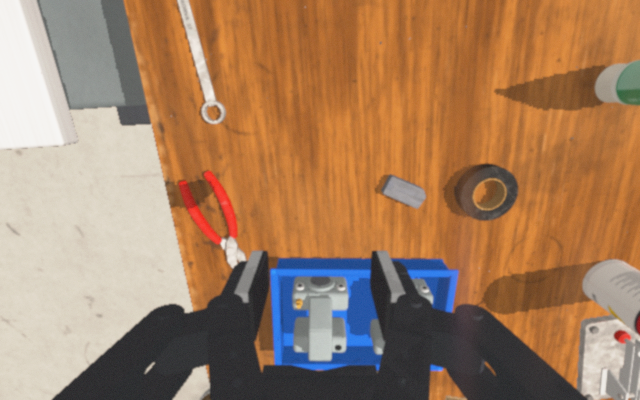

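View pics/top20.png

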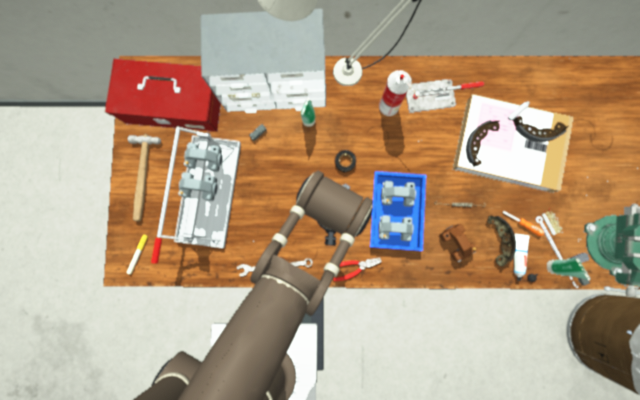

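```bash
python3 -m pendant '[[[-50,50,-30,0,50],[-40,50,-30,0,50],[0,60,-20,0.1,50],[0,0,0,0.17,45],[0,0,0,0.17,45]]]'; python3 -m pendant '[[[0,0,0,0.17,45],[0,0,0,0.17,45],[0,0,0,0.17,45],[0,0,0,0.17,45],[0,0,0,0.17,45]]]';python3 -m pendant '[[[0,0,0,0.17,45],[0,0,0,0.163,45],[0,0,0,0,45]]]'; python3 -c "
from h import *
go(.376,.281,.25,83.2)"
```

```text
t: 37.1
ee_pos: [0.3947, -0.054, 0.3196]
tool_rot: [-10.9, 89.9, -40.3]
force: [0.3, -0.0, 0.8]
gripper_width: 0.526
t: 37.72
ee_pos: [0.3948, -0.0549, 0.3192]
tool_rot: [-15.7, 90.0, -93.9]
force: [0.4, 0.6, 0.3]
gripper_width: 0.532
t: 38.1
ee_pos: [0.3947, -0.0547, 0.3192]
tool_rot: [-13.9, 90.0, -110.8]
force: [-0.6, -0.3, 0.0]
gripper_width: 0.528
pos [ 0.3947 -0.0547  0.3192] jaw -96.86 tool dx [-0. -0. -1.] need mm [  69.   -58.7 -331.1] F [-0.62 -0.32  0.03] w 45.1 t 38.1 j6 82.7
turn about tool x (rad): -0.0011 or 3.141 (tool x down => world yaw negative)
```

```bash
python3 -m pendant '[[[0,-10,-60,0,45],[0,-10,-60,0,45],[0,-15,-60,0,45],[0,-15,-60,0,45],[0,-9,-60,0,45]]]'; python3 -m pendant '[[[20,0,-31,0,45],[0,0,0,0,45],[0,0,0,0,45]]]'; python3 -c "
from h import *
cv2.imwrite('pics/w21.png',vision.capture('wrist'))
go(.376,.281,.12,83.2)"
```

```text
t: 38.72
ee_pos: [0.3718, 0.2529, 0.3195]
tool_rot: [96.0, 89.9, -0.7]
force: [0.7, -1.1, 0.2]
gripper_width: 0.529
t: 39.1
ee_pos: [0.3756, 0.2813, 0.2991]
tool_rot: [-13.2, 89.9, -110.1]
force: [0.5, 0.6, 0.5]
gripper_width: 0.527
pos [0.3758 0.2811 0.2995] jaw -96.87 tool dx [ 0. -0. -1.] need mm [1.795e+02 1.000e-01 0.000e+00] F [-0.17 -0.17  0.07] w 44.7 t 39.15 j6 128.4
turn about tool x (rad): -0.0013 or 3.14 (tool x down => world yaw negative)
```

View pics/w21.png

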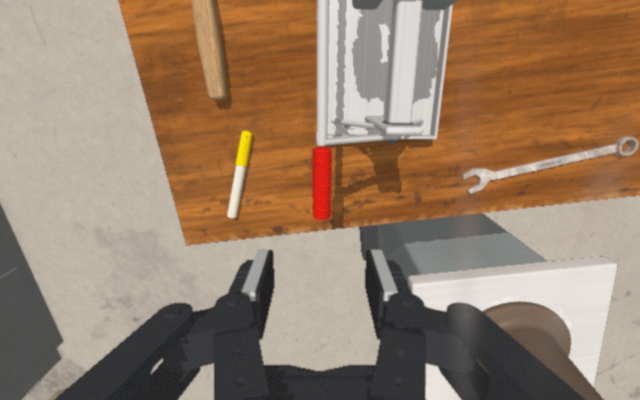

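```bash
python3 -m pendant '[[[60,0,0,0,45],[60,0,0,0,45],[57,0,0,0,40],[0,0,0,0,30],[0,0,0,0,30]]]'; python3 -c "
from h import *
go(.376,.281,.12,83.2)"; python3 -m pendant '[[[-11,0,12,0,30],[-10,0,9,0,30],[-14,0,16,0,30],[-10,0,19,0,30],[-5,0,22,0,30]]]'; python3 -m pendant '[[[0,0,0,0,30]]]'; python3 -c "
from h import *
go(.366,.2026,.165,83.2)
cv2.imwrite('pics/w22.png',vision.capture('wrist'))
"
```

```text
t: 39.78
ee_pos: [0.3773, 0.2825, 0.1245]
tool_rot: [127.1, 89.8, 30.2]
force: [-0.1, 0.1, 0.7]
gripper_width: 0.352
pos [0.3773 0.2825 0.1245] jaw -96.92 tool dx [ 0.003  0.002 -1.   ] need mm [ 4.4 -1.1  1.6] F [-0.07  0.11  0.68] w 30.1 t 39.77 j6 128.4
turn about tool x (rad): -0.0021 or 3.14 (tool x down => world yaw negative)
t: 40.4
ee_pos: [0.3711, 0.2083, 0.1789]
tool_rot: [134.0, 89.0, 37.1]
force: [2.0, 4.8, 3.1]
gripper_width: 0.35
t: 40.52
ee_pos: [0.369, 0.2054, 0.1767]
tool_rot: [123.5, 89.4, 26.5]
force: [0.8, 2.2, 1.6]
gripper_width: 0.349
pos [0.369  0.2054 0.1767] jaw -96.95 tool dx [ 0.009  0.005 -1.   ] need mm [11.7 -2.7  3.2] F [0.81 2.21 1.62] w 29.8 t 40.52 j6 120.1
turn about tool x (rad): -0.0027 or 3.139 (tool x down => world yaw negative)
```

View pics/w22.png

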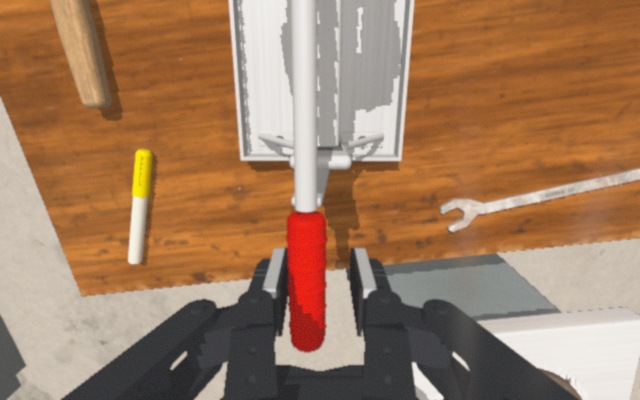

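```bash
python3 -m pendant '[[[8,0,4,0,30],[0,0,4,0,30],[0,0,2,0,30],[0,0,0,0,30]]]'; python3 -m pendant '[[[0,0,3,0,30],[0,0,0,0,30]]]';python3 -m pendant '[[[0,0,3,0,30],[0,0,0,0,30]]]'; python3 -c "
from h import *
go(.366,.2026,.165,83.2)
cv2.imwrite('pics/w23.png',vision.capture('wrist'))
"
```

```text
t: 41.08
ee_pos: [0.3658, 0.1993, 0.1641]
tool_rot: [174.3, 89.4, 77.3]
force: [2.0, 17.4, -2.5]
gripper_width: 0.356
t: 41.32
ee_pos: [0.3657, 0.1992, 0.1641]
tool_rot: [175.4, 89.0, 78.3]
force: [2.0, 26.9, -7.3]
gripper_width: 0.352
t: 41.58
ee_pos: [0.3657, 0.1991, 0.1641]
tool_rot: [175.8, 88.6, 78.5]
force: [3.4, 36.3, -10.5]
gripper_width: 0.355
pos [0.3657 0.1991 0.1641] jaw -97.25 tool dx [ 0.005  0.024 -1.   ] need mm [-0.8 -0.2 -3.5] F [  3.4   36.27 -10.54] w 30.3 t 41.58 j6 118.2
turn about tool x (rad): -0.0078 or 3.134 (tool x down => world yaw negative)
```

View pics/w23.png

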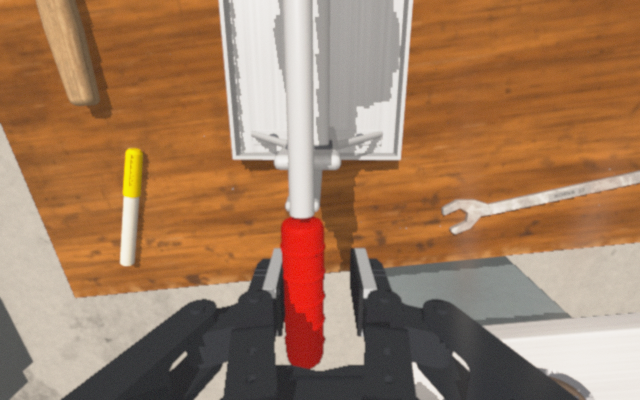

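```bash
python3 -m pendant '[[[0,0,-8,0,35],[0,0,-8,0,45],[0,0,0,0,45],[-50,0,0,0,45],[-60,0,0,0,45]]]'; python3 -m pendant '[[[-50,0,60,0,45],[0,0,60,0,45],[0,0,60,0,45],[0,0,60,0,45],[0,0,60,0,45]]]'; python3 -m pendant '[[[0,0,60,0,45],[0,0,60,0,45],[0,0,0,0,45],[0,0,0,0,45]]]'; python3 -c "
from h import *
crop('top',110,110,250,280,4,'t24.png',10)
crop('scene',190,100,350,220,5,'s24.png',10)
cv2.imwrite('pics/top24.png',vision.capture('top'))
go(.366,.2026,.165,83.2)
from fit import *
ct=vision.camera_info('top');it=cv2.imread('pics/top24.png')
for n,(x,y) in dict(B=(.548,-.404),C=(.443,-.4)).items(): pass
c=np.array([.5554,.1793,0]);th=np.radians(-6.79);ey=np.array([np.cos(th),np.sin(th),0]); ex=np.array([np.sin(th),-np.cos(th),0])
for a in (0,.1):
  for yy in(-.162,-.232): print(a,yy,w2pix('top',c+ex*-.085*np.sin(a)+ey*yy+np.array([0,0,.1+.085*np.cos(a)])).round(1))
"
```

```text
t: 42.25
ee_pos: [0.3642, 0.2031, 0.2733]
tool_rot: [-50.2, 89.6, -147.1]
force: [1.8, 0.5, -0.1]
gripper_width: 0.529
t: 42.88
ee_pos: [0.3301, -0.0833, 0.3139]
tool_rot: [-29.2, 89.9, -126.1]
force: [0.6, 0.0, 0.9]
gripper_width: 0.533
t: 43.38
ee_pos: [0.3163, -0.2001, 0.3134]
tool_rot: [-125.9, 89.9, 137.2]
force: [0.6, 0.7, 0.1]
gripper_width: 0.521
pos [ 0.3173 -0.199   0.3138] jaw -96.72 tool dx [-0.001  0.001 -1.   ] need mm [ 149.1    1.5 -404.5] F [ 0.1  -0.02  0.53] w 44.9 t 43.52 j6 57.9
turn about tool x (rad): 0.0014 or -3.14 (tool x down => world yaw negative)
0 -0.162 [180.1 242.3]
0 -0.232 [175.7 268.8]
0.1 -0.162 [177.  241.9]
0.1 -0.232 [172.6 268.4]
```

View pics/t24.png

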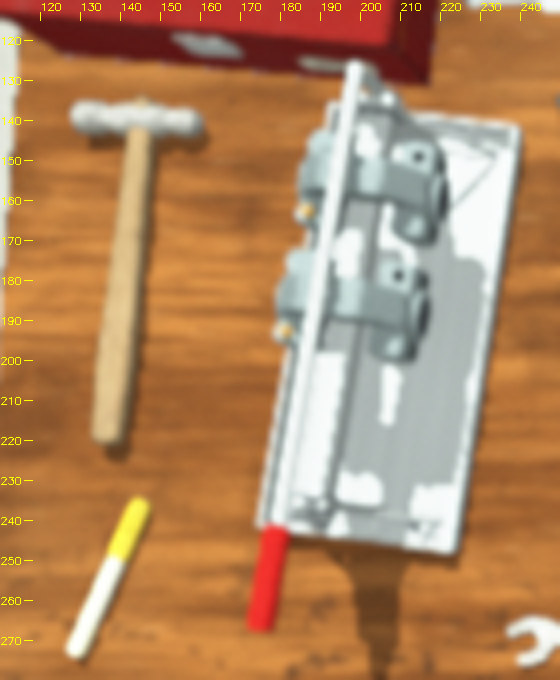

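View pics/s24.png

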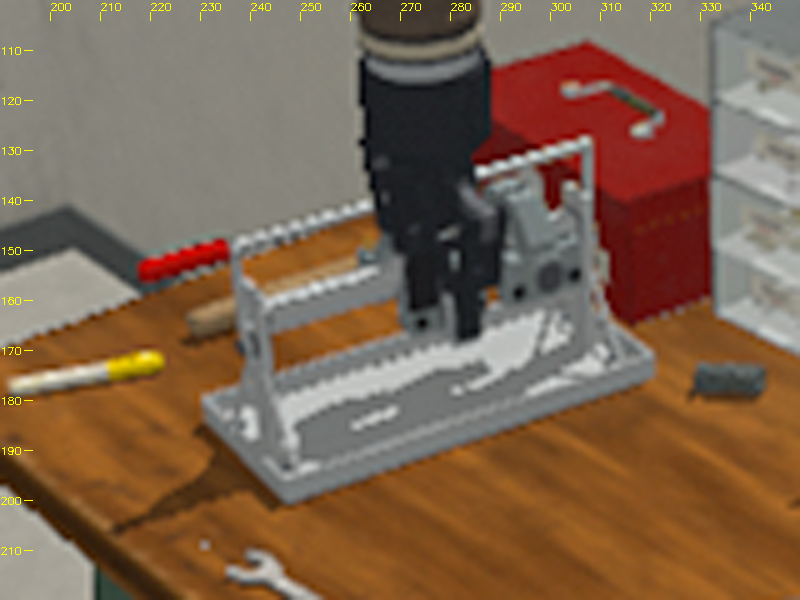

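View pics/top24.png

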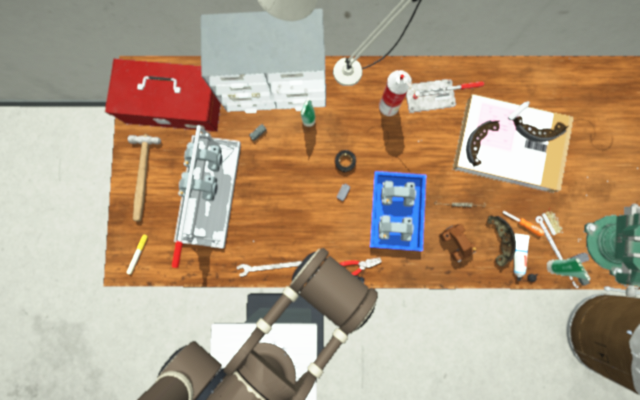

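```bash
python3 -c "
from h import *
c=np.array([.5554,.1793,0]);th=np.radians(-6.79);ey=np.array([np.cos(th),np.sin(th),0]); ex=np.array([np.sin(th),-np.cos(th),0])
for cam in('scene','top'):
 print(cam,'posts',[w2pix(cam,c+ey*y+[0,0,.149]).round(1) for y in(-.144,.144)])
 for a in (0,.05,.1,.15):
  print(a,[w2pix(cam,c+ex*-.085*np.sin(a)+ey*yy+np.array([0,0,.1+.085*np.cos(a)])).round(1) for yy in(-.232,-.162,.15)])
crop('scene',200,110,330,190,6,'s25.png',10)
"
```

```text
scene posts [array([240.3, 157.2]), array([305. , 137.5])]
0 [array([217.4, 155.2]), array([234.8, 150. ]), array([306., 129.])]
0.05 [array([216.9, 154.8]), array([234.4, 149.6]), array([305.4, 128.7])]
0.1 [array([216.5, 154.4]), array([233.9, 149.3]), array([304.8, 128.4])]
0.15 [array([216. , 154.1]), array([233.4, 149. ]), array([304.3, 128.1])]
top posts [array([185.8, 236. ]), array([202.5, 134.7])]
0 [array([175.7, 268.8]), array([180.1, 242.3]), array([198.8, 128.9])]
0.05 [array([174.1, 268.6]), array([178.5, 242.1]), array([197.3, 128.8])]
0.1 [array([172.6, 268.4]), array([177. , 241.9]), array([195.8, 128.6])]
0.15 [array([171.1, 268.2]), array([175.5, 241.7]), array([194.4, 128.5])]
```

View pics/s25.png

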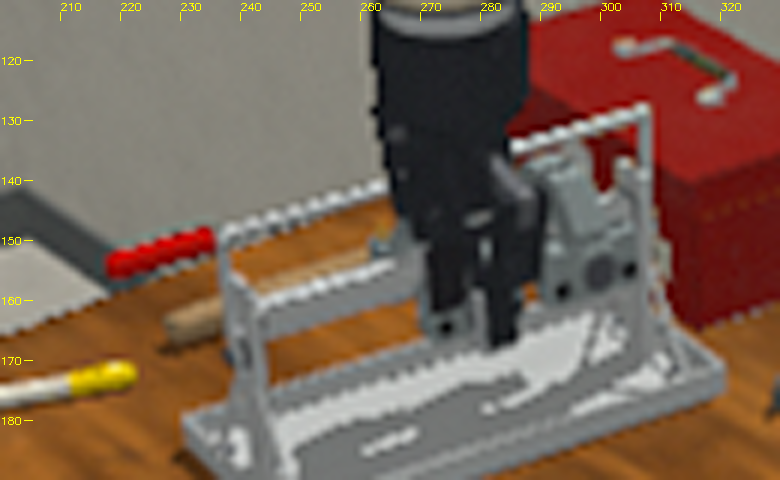

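```bash
python3 -c "
from cell import job
print(job.finish_job())"
```

```text
the job is handed in; nothing more can be done
None
```

I finished and handed in the job at about 44 s; it gave no verdict, so this rests on my own checks.

- **Sorting:** there were four grey calipers. Lifting them gave about 9.5 N and 8 N (cast iron) and about 3 N and 3.3 N (aluminium). There was no fifth grey caliper, and I left the brown look-alike alone.
- **Placing:** the keeper was swung open to its stop. The two iron calipers hang astride the bar at the middle and far places, and the two aluminium ones stand side by side in the blue tray.
- **Keeper:** I pushed it shut until it stopped dead. It did not move as the push rose from 17 to 36 N, close to the 40 N limit, though that was finger contact rather than the arm or gripper body.
- **Last pictures:** both iron calipers look level on the bar, both aluminium ones upright in the tray, and the tape roll and oil stone unmoved. The gripper is clear of everything.
- **Disagreements:**
  - The top camera alone puts the keeper at about 0.05 rad, under the 0.12 limit.
  - The wrist camera placed the bar 4–5 mm further left than the top camera did. I aimed between the two, and both calipers went on without side force.

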